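# Lay the drawer fronts out on their drawers

## Task

Take the pile of four drawer fronts apart and lay each one, finished face up, flat on top of the standing drawer box that it fits - the one just a little shorter than the front - centred and square so that it overhangs evenly all round, ready to be screwed on. Set the fronts down, do not drop them, and leave the glue bottle standing where it is.

Things in the scene. Friction and masses are not known exactly. Their poses are not given: they have to be found in the camera images.
- front_white: Loose drawer front: flat board, white face up, 90 mm long (own y) x 54 mm wide (own x) x 18 mm thick (z up), about 57 g, dark knob hole dot mid-face. Origin: centre of its underside. Either way round is the same. Starts top of the single pile of four fronts, longest lowest, roughly centred on one another (within 8 mm, 0.05 rad), on a 54 mm high block of offcuts.
- front_red: Loose drawer front: flat board, red face up, 130 mm long (own y) x 54 mm wide (own x) x 18 mm thick (z up), about 82 g, dark knob hole dot mid-face. Origin: centre of its underside. Either way round is the same. Starts second from the top of the single pile of four fronts, longest lowest, roughly centred on one another (within 8 mm, 0.05 rad), on a 54 mm high block of offcuts.
- front_green: Loose drawer front: flat board, dark green face up, 170 mm long (own y) x 54 mm wide (own x) x 18 mm thick (z up), about 107 g, dark knob hole dot mid-face. Origin: centre of its underside. Either way round is the same. Starts third from the top of the single pile of four fronts, longest lowest, roughly centred on one another (within 8 mm, 0.05 rad), on a 54 mm high block of offcuts.
- front_walnut: Loose drawer front: flat board, dark brown walnut face up, 210 mm long (own y) x 54 mm wide (own x) x 18 mm thick (z up), about 133 g, dark knob hole dot mid-face. Origin: centre of its underside. Either way round is the same. Starts bottom of the single pile of four fronts, longest lowest, roughly centred on one another (within 8 mm, 0.05 rad), on a 54 mm high block of offcuts.
- drawer_white: Pale wooden drawer box standing on its back end, flat panel on top 100 mm above the bench; stands firm. From above 74 mm long (own y) x 42 mm wide (own x), dark knob hole dot in the middle; its own +x side is open. Origin: centre of its underside, on the bench. Takes the 90 mm white front, which overhangs 8 mm at each end, 6 mm along each side.
- drawer_red: Pale wooden drawer box standing on its back end, flat panel on top 100 mm above the bench; stands firm. From above 114 mm long (own y) x 42 mm wide (own x), dark knob hole dot in the middle; its own +x side is open. Origin: centre of its underside, on the bench. Takes the 130 mm red front, which overhangs 8 mm at each end, 6 mm along each side.
- drawer_green: Pale wooden drawer box standing on its back end, flat panel on top 100 mm above the bench; stands firm. From above 154 mm long (own y) x 42 mm wide (own x), dark knob hole dot in the middle; its own +x side is open. Origin: centre of its underside, on the bench. Takes the 170 mm green front, which overhangs 8 mm at each end, 6 mm along each side.
- drawer_walnut: Pale wooden drawer box standing on its back end, flat panel on top 100 mm above the bench; stands firm. From above 194 mm long (own y) x 42 mm wide (own x), dark knob hole dot in the middle; its own +x side is open. Origin: centre of its underside, on the bench. Takes the 210 mm walnut front, which overhangs 8 mm at each end, 6 mm along each side.
- glue: White glue bottle with a red cap, 52 mm across, 160 mm tall, standing loose on the bench among the drawers; a low tape measure and a low screw tin stand within 13 cm of it. Origin: centre of its underside. Not to be disturbed.
Mind the look-alikes: they are no part of the job. Leave any blue, orange or yellow look-alike of the drawer_white alone.

How it is judged:
At the end, for the whole second after the job is handed in: Each of the four fronts lies flat, face up, released and at rest on the drawer box of its own length: centres within 12 mm of each other seen from above, long axes within 0.14 rad (8 degrees), underside on the box's top 100 mm above the bench; the glue bottle stands within 30 mm of where it was (horizontal distance between front_white and drawer_white below 0.012 m and angle between the y axis of front_white and the y axis of drawer_white, either way round below 0.14 rad and angle between each of front_white, front_red, front_green, front_walnut's own z axis and vertical below 0.08 rad and z of front_white in the frame of drawer_white between 0.096 and 0.105 m and linear speed of each of front_white, front_red, front_green, front_walnut below 0.02 m/s and angular speed of each of front_white, front_red, front_green, front_walnut below 0.2 rad/s and horizontal distance between front_red and drawer_red below 0.012 m and angle between the y axis of front_red and the y axis of drawer_red, either way round below 0.14 rad and z of front_red in the frame of drawer_red between 0.096 and 0.105 m and horizontal distance between front_green and drawer_green below 0.012 m and angle between the y axis of front_green and the y axis of drawer_green, either way round below 0.14 rad and z of front_green in the frame of drawer_green between 0.096 and 0.105 m and horizontal distance between front_walnut and drawer_walnut below 0.012 m and angle between the y axis of front_walnut and the y axis of drawer_walnut, either way round below 0.14 rad and z of front_walnut in the frame of drawer_walnut between 0.096 and 0.105 m and distance of glue from where it was at the start of the episode below 0.03 m and angle between glue's own z axis and vertical below 0.2 rad); the robot touches nothing.
It fails at once if a drawer front is dropped: it falls free of the fingers faster than 0.7 m/s (a drop of about 25 mm) ((linear speed of front_white above 0.7 m/s and contact force between the fingers and front_white below 0.1 N) or (linear speed of front_red above 0.7 m/s and contact force between the fingers and front_red below 0.1 N) or (linear speed of front_green above 0.7 m/s and contact force between the fingers and front_green below 0.1 N) or (linear speed of front_walnut above 0.7 m/s and contact force between the fingers and front_walnut below 0.1 N)).
It fails at once if the glue bottle is pushed more than 30 mm or tipped (distance of glue from where it was at the start of the episode above 0.03 m or angle between glue's own z axis and vertical above 0.2 rad).
It also fails if it takes over 102 s, if anything falls off the work surface, if the arm or the gripper's body presses on something with over 40 N, if the wrist force passes 120 N, or if a joint passes its speed limit or range.

## Robot

A 6-joint arm with a two-finger parallel gripper is mounted at the origin on the work surface. World frame = base frame: x ahead of the robot, y to its left, z up, the work surface at z = 0. Lengths are in m, angles in rad, forces in N, time in s.
With the tool pointing down it reaches from about 0.35 to 0.875 m from the base axis. Payload 15.5 kg.
Tool frame: the origin (TCP) lies on the centre line of the jaws, within the pads' length; the fingertips stand 25 mm ahead of it and the grasp point (between the pads) lies 6 mm ahead of it; z points along the fingers, y is the direction in which the jaws open and shut (so a half turn about z gives the same grasp; the last joint's range is limited). The gripper opens to 85 mm and grips with 20 to 120 N. Pads are 22 mm wide; open, the fingers measure 114 mm over their backs; the gripper's body (76 mm by 85 mm) begins 54 mm behind the grasp point. The pads swing forward as they close: fully open they stand 13 mm farther back than shut.
Start: joints at [1.107, 0.494, 1.345, -0, 1.302, -0.096], TCP at [0.225, 0.583, 0.256] pointing down, gripper open.
Joint ranges: [-2.91, 2.91], [-0.82, 2.16], [0.22, 2.67], [-1.22, 4.37], [0.12, 2.79], [-3.08, 3.08]. Speed limits (rad/s): [1.89, 1.89, 2.57, 3.01, 3.01, 3.01].

## Interface

Orientations are given as a 3x3 rotation matrix whose columns are the frame's x, y, z axes.
In Python, from station import get_state, camera, job_done gives the robot as it stands.
- The arm moves only by the tool servo_tool, never from a script. Its arguments are lists of equal length, an entry for each row: "translation": the shift along the world's x, y, z in m, a list of three; "rot": the turn, a rotation vector about the world's x, y, z in degrees, a list of three; "gripper": the closure in counts, from 0 (fully open) to 255 (shut). A call has exactly 8 rows; each row is the pose to reach, as a shift and turn from the pose commanded when the call began; what a row does not reach only later rows make up. A row lasts 1/8 s, in which the tool goes at most 62.5 mm and 10.7 degrees, less where a joint would pass 70% of its speed; a pose out of reach is approached as far as the arm can. A call with a gripper value outside its range is refused whole. The fingers move at their own pace and stop on an object; "newtons" is the grip in N (left out, the last holds). Time passes only in rows, so rows that repeat a pose let the fingers close, or fill a call up. It gives the time, the measured TCP pose, the force and the opening at its end, in the units of the state.
- get_state(): the state, without advancing time (a new reading comes with each control period).
- camera(name): name is "scene" or "top" or "wrist"; returns a dict with "img" (420x560x3 uint8, red, green, blue), "fx", "fy", "cx", "cy" (pixels), "k1" (the pictures are not rectified: a ray, as slopes to the right and down, at radius r is drawn at 1 + k1 r^2 times it, then the intrinsics apply), "view" (4x4, takes a point from world to camera coordinates); the wrist camera has in their place "T_tool_cam" (4x4, takes a point from camera to tool coordinates, whose origin is the TCP and whose axes are the flange's). Camera axes: x right, y down, z forward; pixel columns grow to the right and rows downward; lengths in m; the calibration is good to about 2 mm. A picture is of the moment at which its call begins: read the wrist's pose just before it. There is no depth.
- job_done(): hands the job in, once; it reports no verdict.
The state is a dict: "clock": time; "joints": joint angles; "dq": joint speeds; "effort": joint torques, N m; "tool_pos": TCP position; "ee_rot": TCP orientation; "wrist_force": force on the tool from outside, world axes, zero at the start; "wrist_torque": the same for the moment, N m; "width": opening from 0.0 (shut) to 1.0 (fully open).
Only numpy, scipy, OpenCV 4.12 (cv2) and the standard library are available. Lean on these libraries where they do the work, as an engineer would, in place of code of your own. Each camera call takes 0.05 s, during which the arm holds its last target.

## Working session

There is one attempt and no reset: what is moved stays moved. The work goes in short steps, Python scripts to look and compute and a tool call to move; the robot and the scene stay as the last step left them, time stands still between calls to the robot, and variables do not carry over. Pictures are saved under pics/ and viewed, and the job is handed in when it is done.

Besides the shell and the picture viewer there is one more tool, called after "Call:" by a JSON object that holds its "op" and its "data". servo_tool: Moves the arm, as the interface text tells. Its arguments: {"type":"object","properties":{"translation":{"type":"array"},"rot":{"type":"array"},"gripper":{"type":"array"},"newtons":{"type":"number"}},"required":["translation","rot","gripper"]}

```bash
ls; mkdir -p pics; python3 - <<'E'
from station import get_state, camera
import cv2,pickle
s=get_state(); print(s)
d={}
for n in ["scene","top","wrist"]:
    c=camera(n); d[n]=c
    cv2.imwrite(f"pics/{n}0.png",c["img"][:,:,::-1])
    print(n,{k:v for k,v in c.items() if k!="img"})
pickle.dump((s,d),open("c0.pkl","wb"))
E
```

```text
pics
{'clock': 0.0, 'joints': array([ 1.10650322e+00,  4.94185405e-01,  1.34613638e+00, -7.79608439e-06,
        1.30247827e+00, -9.55004184e-02]), 'dq': array([ 0.00082773, -0.00167476,  0.00076122, -0.00023956, -0.0013612 ,
       -0.00118007]), 'effort': array([ 3.72425027e-03, -8.82169318e+01, -3.83874571e+01, -7.86625719e-05,
        1.00132608e-02, -4.54316584e-08]), 'tool_pos': array([0.22515889, 0.58268466, 0.25569707]), 'ee_rot': array([[-9.32763967e-01,  3.60487305e-01, -5.33941895e-04],
       [ 3.60487684e-01,  9.32763344e-01, -1.08294986e-03],
       [ 1.07651751e-04, -1.20261608e-03, -9.99999271e-01]]), 'wrist_force': array([-0.09596365,  0.01522833, -0.50195565]), 'wrist_torque': array([-0.01644632, -0.00662681,  0.00043272]), 'width': 0.999401257651775}
scene {'fx': 488.6259223839248, 'fy': 488.6259223839248, 'cx': 278.8297575684004, 'cy': 212.51589098644897, 'k1': -0.16011980910847365, 'view': array([[ 0.55193767,  0.83387702, -0.00373079, -0.21323301],
       [ 0.58829549, -0.3925519 , -0.70697342, -0.24613951],
       [-0.59099342,  0.38801046, -0.70723027,  1.5949
[... 347 characters left out ...]
630e-01,
         4.97883727e-01],
       [ 1.80395154e-01,  8.30516303e-04, -9.83593869e-01,
         9.78700599e-01],
       [ 0.00000000e+00,  0.00000000e+00,  0.00000000e+00,
         1.00000000e+00]])}
wrist {'fx': 355.72917788416345, 'fy': 355.72917788416345, 'cx': 283.7882324883282, 'cy': 213.23198685817874, 'k1': -0.05967937473577402, 'T_tool_cam': array([[ 1.56176595e-04, -9.65261119e-01, -2.61287100e-01,
         6.70211323e-02],
       [ 9.99999493e-01, -1.09086523e-04,  1.00071337e-03,
        -6.72362427e-04],
       [-9.94452610e-04, -2.61287124e-01,  9.65260613e-01,
        -1.17901696e-01],
       [ 0.00000000e+00,  0.00000000e+00,  0.00000000e+00,
         1.00000000e+00]])}
```

View pics/top0.png

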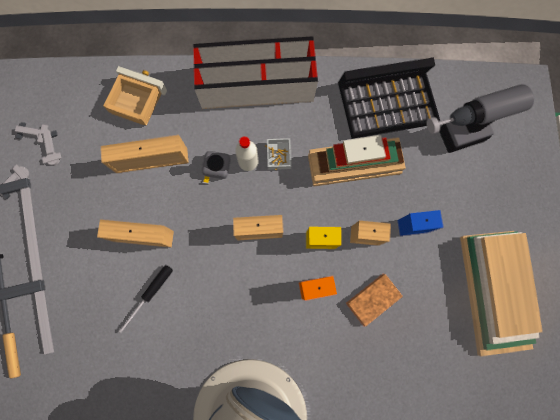

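View pics/scene0.png

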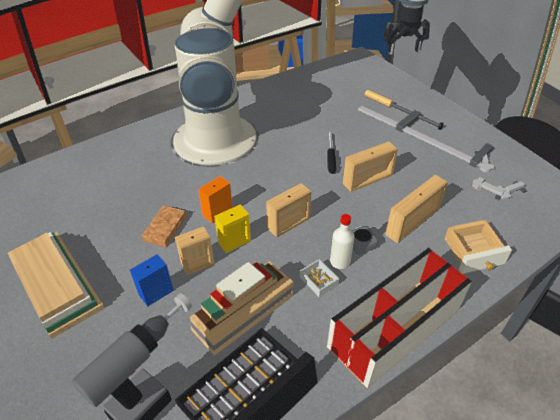

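View pics/wrist0.png

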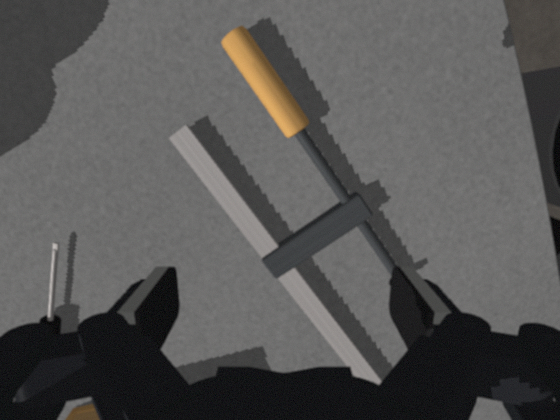

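```bash
cat > h.py <<'E'
import numpy as np,cv2,pickle
def K(c): return np.array([[c["fx"],0,c["cx"]],[0,c["fy"],c["cy"]],[0,0,1.]])
def dist(c): return np.array([c["k1"],0,0,0,0.])
def view(c,s=None):
    if "view" in c: return c["view"]
    T=np.eye(4);T[:3,:3]=s["ee_rot"];T[:3,3]=s["tool_pos"]
    return np.linalg.inv(T@c["T_tool_cam"])
def proj(c,P,s=None):
    V=view(c,s); p=np.atleast_2d(P)@V[:3,:3].T+V[:3,3]
    q=p[:,:2]/p[:,2:]; r2=(q**2).sum(1,keepdims=True); q=q*(1+c["k1"]*r2)
    return q*c["fx"]+[c["cx"],c["cy"]]
def back(c,uv,z,s=None):
    V=view(c,s); uv=np.atleast_2d(uv).astype(float)
    q=cv2.undistortPoints(uv[:,None],K(c),dist(c))[:,0]
    R=V[:3,:3];C=-R.T@V[:3,3]
    d=np.c_[q,np.ones(len(q))]@R
    return C+d*((z-C[2])/d[:,2])[:,None]
def rect(cx,cy,yaw,L,W,z):  # long along own y; yaw= angle of own y from world x..
    u=np.array([np.cos(yaw),np.sin(yaw)]);v=np.array([-u[1],u[0]])
    return np.array([[*(np.array([cx,cy])+a*L/2*u+b*W/2*v),z] for a,b in((1,1),(1,-1),(-1,-1),(-1,1))])
def crop(img,x0,y0,x1,y1,f): return cv2.resize(img[y0:y1,x0:x1],None,fx=f,fy=f,interpolation=cv2.INTER_CUBIC)
E
python3 - <<'E'
from h import *
s,d=pickle.load(open("c0.pkl","rb"))
c=d["top"];V=c["view"];print(-V[:3,:3].T@V[:3,3])
im=c["img"][:,:,::-1]
cv2.imwrite("pics/t_l.png",crop(im,90,120,290,260,4)); cv2.imwrite("pics/t_r.png",crop(im,290,120,450,310,3))
cv2.imwrite("pics/pile.png",crop(im,300,125,420,190,6))
V=d["scene"]["view"];print(-V[:3,:3].T@V[:3,3])
E
```

```text
[ 0.31371095 -0.04954345  1.05251916]
[ 1.20507907 -0.53765659  0.9531634 ]
```

View pics/t_l.png

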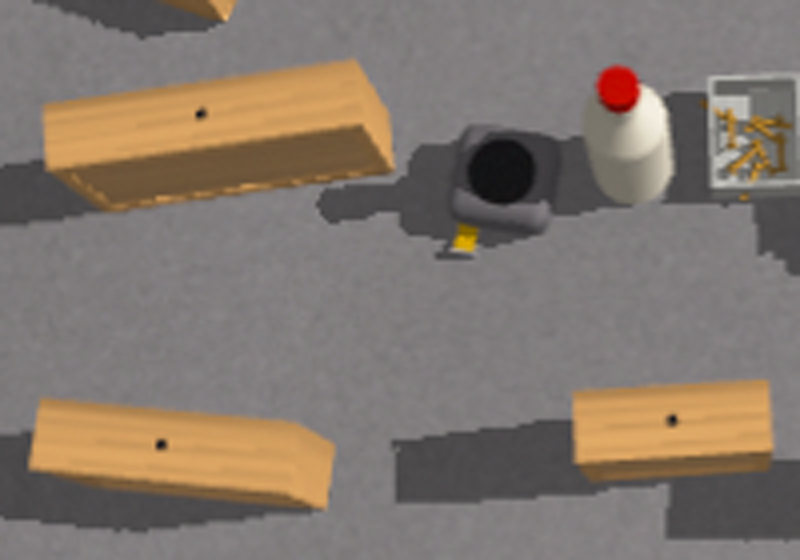

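View pics/t_r.png

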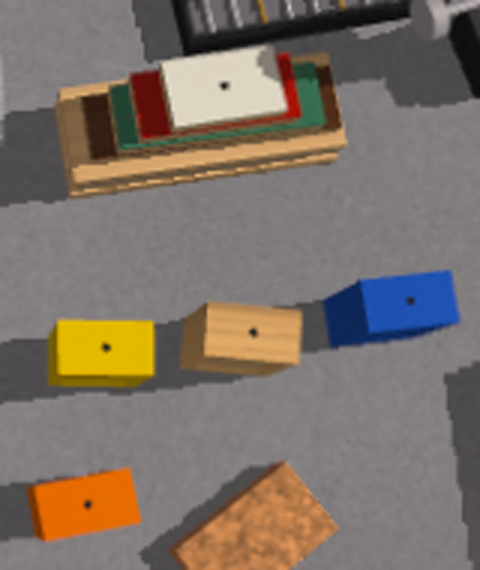

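View pics/pile.png

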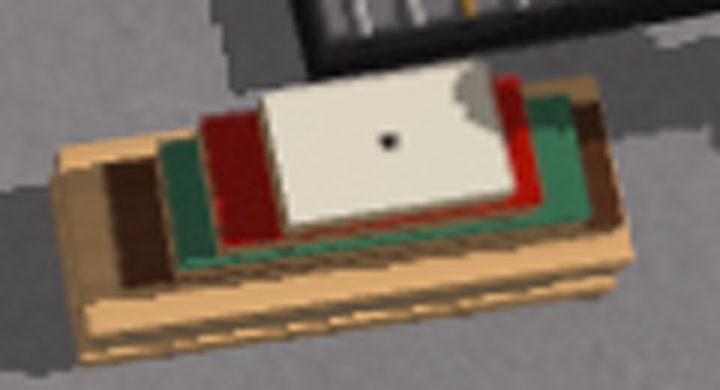

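```bash
cat > m1.py <<'E'
from h import *
from scipy.optimize import least_squares
s,d=pickle.load(open("c0.pkl","rb"))
c=d["top"]
def full(p,x0,y0,f): return np.array([x0,y0])+(np.array(p,float)+.5)/f-.5
A=(90,120,4);B=(290,120,3);P=(300,125,6)
it={"walnut":([(44,105),(355,60),(366,125),(48,170),(201,113)],A,194,42,.1),
"green":([(42,398),(298,423),(285,493),(29,468),(161,445)],A,154,42,.1),
"red":([(573,392),(768,381),(773,455),(580,466),(672,420)],A,114,42,.1),
"white":([(208,303),(302,310),(298,367),(200,360),(253,332)],B,74,42,.1),
"fwhite":([(262,95),(487,62),(515,192),(285,225),(389,141)],P,90,54,.126)}
for n,(p,cc,L,W,z) in it.items():
    X=back(c,full(p,*cc),z)[:,:2]*1000
    e=lambda i,j:np.linalg.norm(X[i]-X[j])
    u=(X[1]-X[0]+X[2]-X[3]);yaw=np.arctan2(u[1],u[0])
    m=X[:4].mean(0)
    sc=proj(d["scene"],np.array([[*X[4]/1000,z]]))
    print(n,"hole",X[4].round(1),"mean",m.round(1),"L",round(e(0,1)),round(e(3,2)),"W",round(e(0,3)),round(e(1,2)),L,W,"yaw",np.degrees(yaw).round(1),"scene px",sc.round())
E
python3 m1.py
```

```text
walnut hole [638.8 272.5] mean [637.7 271.6] L 193 195 W 42 42 194 42 yaw -81.4 scene px [[420. 194.]]
green hole [436.2 281.8] mean [436. 281.] L 154 154 W 42 41 154 42 yaw -94.7 scene px [[371. 152.]]
red hole [454.5 -16.2] mean [452.5 -17.1] L 113 111 W 43 43 114 42 yaw -86.1 scene px [[288. 196.]]
white hole [ 443.9 -286.5] mean [ 441.6 -285.7] L 74 76 W 45 45 74 42 yaw -93.7 scene px [[191. 236.]]
fwhite hole [ 634.5 -264.3] mean [ 633.7 -263.8] L 91 92 W 54 54 90 54 yaw -80.5 scene px [[239. 280.]]
```

Drawers in the top image:
- walnut (145,150)
- green (135,231)
- red (258,226)
- white (371,231), the only one of the four 74 mm boxes in bare wood. Blue (427,221), yellow (325,236) and orange (319,288) are look-alikes. The enlarged crop confirms this.

Measured lengths of 194/154/112/75 mm match the spec. Next I'll cross-check the positions in the scene camera.

```bash
python3 - <<'E'
from h import *
s,d=pickle.load(open("c0.pkl","rb"))
c=d["scene"];im=c["img"][:,:,::-1].copy()
im=cv2.resize(im,None,fx=3,fy=3,interpolation=cv2.INTER_CUBIC)
R={"walnut":(638,272,-81.4,194,42,.1),"green":(436,281.4,-94.7,154,42,.1),"red":(453.5,-16.7,-86.1,114,42,.1),"white":(443,-286,-93.7,74,42,.1),"fw":(634,-264,-80.5,90,54,.126)}
for n,(x,y,a,L,W,z) in R.items():
    q=proj(c,rect(x/1e3,y/1e3,np.radians(a),L/1e3,W/1e3,z)); q=((q+.5)*3-.5)
    cv2.polylines(im,[q.round().astype(int)],True,(255,0,255),1)
    cv2.circle(im,tuple(q.mean(0).round().astype(int)),4,(0,0,255),1)
cv2.imwrite("pics/sA.png",im[580:1100,420:1000]);cv2.imwrite("pics/sB.png",im[400:760,760:1380])
E
```

```text
(no output)
```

View pics/sA.png

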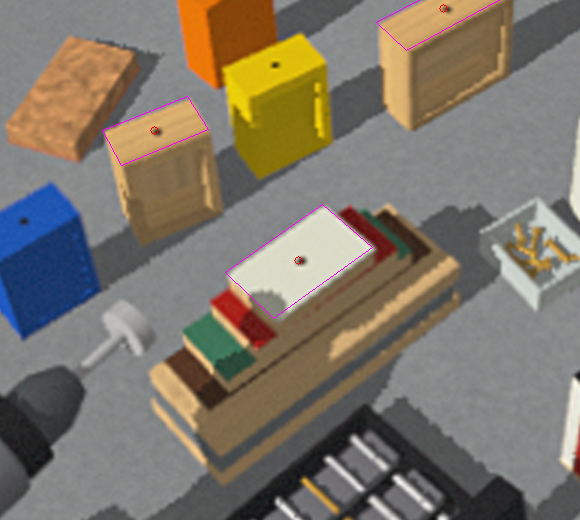

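View pics/sB.png

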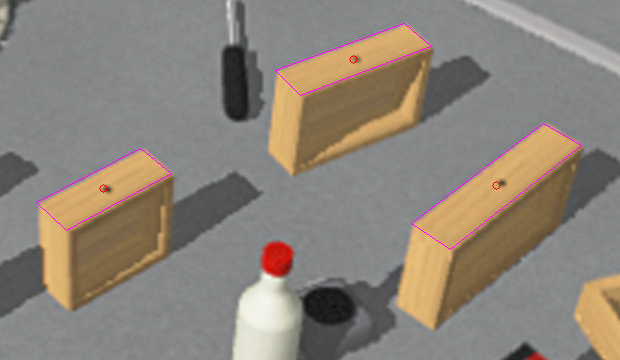

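Call:
{"op": "servo_tool", "data": {"translation": [[0.008,-0.017,0],[0.029,-0.059,0],[0.053,-0.11,0],[0.078,-0.161,0],[0.102,-0.212,0],[0.129,-0.267,0],[0.155,-0.322,0],[0.182,-0.377,0]], "rot": [[0,0,-4],[0,0,-12],[0,0,-20],[0,0,-28],[0,0,-36],[0,0,-44],[0,0,-52],[0,0,-59.4]], "gripper": [57,57,57,57,57,57,57,57], "newtons": 40}}

```text
clock: 1.15
tool_pos: [0.4078, 0.2042, 0.2563]
ee_rot: [[-0.16, 0.987, 0.0], [0.987, 0.16, 0.0], [0.0, 0.0, -1.0]]
wrist_force: [0.7, 0.5, 0.6]
width: 0.777
```

Call:
{"op": "servo_tool", "data": {"translation": [[0.027,-0.055,0],[0.053,-0.11,0],[0.08,-0.165,0],[0.107,-0.222,0],[0.134,-0.278,0],[0.16,-0.333,0],[0.187,-0.388,0],[0.212,-0.438,0]], "rot": [[0,0,0],[0,0,0],[0,0,0],[0,0,0],[0,0,0],[0,0,0],[0,0,0],[0,0,0]], "gripper": [57,57,57,57,57,57,57,57]}}

```text
clock: 2.15
tool_pos: [0.6198, -0.2342, 0.256]
ee_rot: [[-0.164, 0.986, -0.0], [0.986, 0.164, 0.0], [0.0, -0.0, -1.0]]
wrist_force: [0.3, 1.0, -0.2]
width: 0.775
```

```bash
cat > look.py <<'E'
import sys
from station import get_state, camera
from h import *
tag=sys.argv[1];s=get_state();d={}
for n in sys.argv[2:]:
    c=camera(n);d[n]=c;cv2.imwrite(f"pics/{n}_{tag}.png",c["img"][:,:,::-1])
pickle.dump((s,d),open(f"c_{tag}.pkl","wb"))
y=s["ee_rot"][:,1]
print(s["clock"],s["tool_pos"].round(4),"jawyaw",np.degrees(np.arctan2(y[1],y[0])).round(2),"tilt",s["ee_rot"][:,2].round(4),s["wrist_force"].round(2),s["width"])
E
python3 look.py a wrist
```

```text
2.15 [ 0.6198 -0.2342  0.256 ] jawyaw 9.44 tilt [-2.e-04  2.e-04 -1.e+00] [ 0.26  0.96 -0.21] 0.7752638202359372
```

View pics/wrist_a.png

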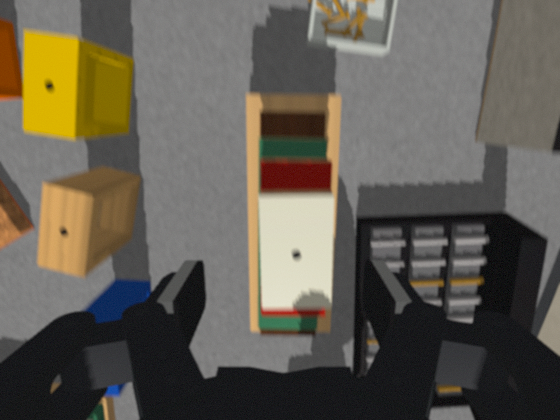

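```bash
python3 - <<'E'
from h import *
s,d=pickle.load(open("c_a.pkl","rb"));c=d["wrist"]
X=back(c,[(296,255),(259,194),(331,192),(332,307),(262,310)],.126,s)[:,:2]*1000
print(X.round(1),X[1:].mean(0).round(1)); u=X[1]+X[2]-X[3]-X[4];print(np.degrees(np.arctan2(u[1],u[0])), np.linalg.norm(X[1]-X[4]),np.linalg.norm(X[1]-X[2]))
for z,pts in((.108,[(262,162),(330,161)]),(.09,[(262,138),(326,138)]),(.072,[(262,115),(325,115)]),(.054,[(247,95),(340,95),(250,331),(330,331)])):
    X=back(c,pts,z,s)*1000;print(z,X.round(1)[:,:2])
E
```

```text
[[ 633.2 -265.6]
 [ 599.2 -224.1]
 [ 649.4 -214.3]
 [ 668.5 -303.9]
 [ 614.9 -315.4]] [ 633.  -264.4]
100.90526060453308 92.63899211125037 51.246182024839506
0.108 [[ 597.1 -203.6]
 [ 647.1 -194.5]]
0.09 [[ 593.6 -187.3]
 [ 643.1 -179.1]]
0.072 [[ 589.9 -170.1]
 [ 641.  -161.5]]
0.054 [[ 573.6 -155.6]
 [ 652.5 -142.4]
 [ 608.4 -384.1]
 [ 689.8 -370.7]]
```

Call:
{"op": "servo_tool", "data": {"translation": [[0.007,-0.017,0],[0.014,-0.033,-0.02],[0.014,-0.033,-0.05],[0.014,-0.033,-0.08],[0.014,-0.033,-0.1],[0.014,-0.033,-0.115],[0.014,-0.033,-0.121],[0.014,-0.033,-0.121]], "rot": [[0,0,0.5],[0,0,0.5],[0,0,0.5],[0,0,0.5],[0,0,0.5],[0,0,0.5],[0,0,0.5],[0,0,0.5]], "gripper": [57,57,57,57,57,57,57,57]}}

```text
clock: 3.2
tool_pos: [0.6333, -0.2649, 0.1352]
ee_rot: [[-0.173, 0.985, -0.0], [0.985, 0.173, 0.0], [0.0, -0.0, -1.0]]
wrist_force: [-0.5, -0.5, 1.0]
width: 0.779
```

```bash
python3 look.py b wrist scene; python3 - <<'E'
from h import *
im=cv2.imread("pics/scene_b.png");cv2.imwrite("pics/sb.png",crop(im,130,180,330,330,4))
E
```

```text
3.2 [ 0.6333 -0.2649  0.1352] jawyaw 9.98 tilt [-2.e-04  0.e+00 -1.e+00] [-0.55 -0.53  0.95] 0.7785701317839976
```

View pics/wrist_b.png

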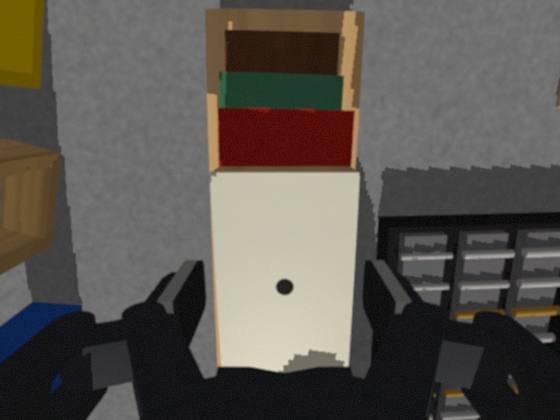

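View pics/sb.png

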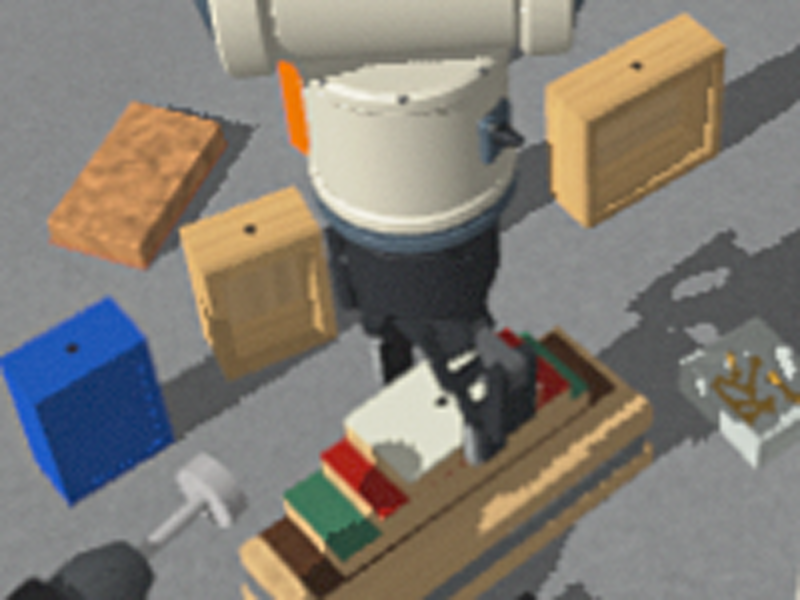

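Call:
{"op": "servo_tool", "data": {"translation": [[0,0,0],[0,0,0],[0,0,0],[0,0,0],[0,0,0],[0,0,0.003],[0,0,0.012],[0,0,0.025]], "rot": [[0,0,0],[0,0,0],[0,0,0],[0,0,0],[0,0,0],[0,0,0],[0,0,0],[0,0,0]], "gripper": [150,150,150,150,150,150,150,150], "newtons": 40}}

```text
clock: 4.3
tool_pos: [0.6333, -0.265, 0.161]
ee_rot: [[-0.173, 0.985, -0.0], [0.985, 0.173, 0.0], [0.0, -0.0, -1.0]]
wrist_force: [0.3, 0.0, -0.9]
width: 0.623
```

```bash
python3 look.py c wrist
```

```text
4.3 [ 0.6333 -0.265   0.161 ] jawyaw 9.97 tilt [-2.e-04  1.e-04 -1.e+00] [ 0.3   0.04 -0.91] 0.6227612390878148
```

View pics/wrist_c.png

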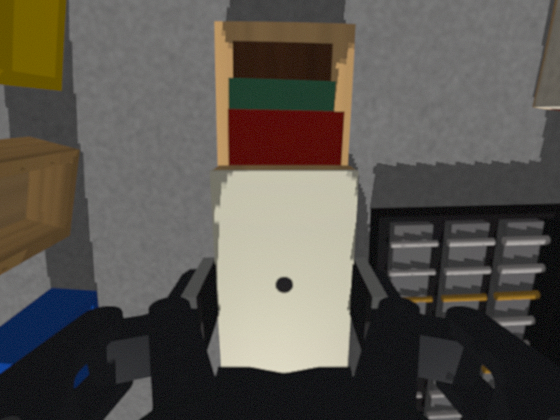

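```bash
python3 - <<'E'
from h import *
for t,z,p in(("b",.126,[(284.5,287),(212,171),(358,172)]),("c",.1522,[(284.5,285),(217,168),(357,168)])):
    s,d=pickle.load(open(f"c_{t}.pkl","rb"));c=d["wrist"]
    X=back(c,p,z,s); print(X.round(4)); print(((X-s["tool_pos"])@s["ee_rot"]*1000).round(1))
E
```

```text
[[ 0.6322 -0.2635  0.126 ]
 [ 0.5985 -0.2229  0.126 ]
 [ 0.6504 -0.2142  0.126 ]]
[[  1.6  -0.9   9.2]
 [ 47.4 -27.    9.2]
 [ 47.   25.6   9.2]]
[[ 0.6319 -0.2625  0.1522]
 [ 0.6002 -0.2215  0.1522]
 [ 0.6495 -0.2128  0.1522]]
[[  2.7  -0.9   8.8]
 [ 48.5 -25.    8.8]
 [ 48.5  25.1   8.8]]
```

```bash
python3 - <<'E'
from h import *
s,d=pickle.load(open("c_a.pkl","rb"));c=d["wrist"]
X=back(c,[(64,231),(41,183),(96,181),(86,274),(38,261)],.1,s)
print((X*1000).round(1))
im=c["img"][:,:,::-1];cv2.imwrite("pics/wa.png",crop(im,20,150,160,290,4))
s,d=pickle.load(open("c0.pkl","rb"))
# scene-based hole triangulation, refine hole px by dark blob near prediction
for n,z,p in(("white",.1,(443.9,-286.5)),("red",.1,(454.5,-16.2)),("green",.1,(436.2,281.8)),("walnut",.1,(638.8,272.5)),("fw",.126,(634.5,-264.3))):
    o=[]
    for k in("top","scene"):
        c=d[k];q=proj(c,[[p[0]/1e3,p[1]/1e3,z]])[0];x,y=q.round().astype(int)
        g=c["img"].astype(float).sum(2)[y-4:y+5,x-4:x+5]; w=np.clip(np.median(g)-60-g,0,None)
        yy,xx=np.mgrid[y-4:y+5,x-4:x+5]; o.append((back(c,[((w*xx).sum()/w.sum(),(w*yy).sum()/w.sum())],z)[0,:2]*1000).round(1))
    print(n,o)
E
```

```text
[[ 442.9 -287.1  100. ]
 [ 423.6 -249.3  100. ]
 [ 469.  -240.5  100. ]
 [ 462.1 -322.9  100. ]
 [ 419.6 -318.4  100. ]]
white [array([ 443.8, -286.5]), array([ 446.1, -285.4])]
red [array([454.4, -16.1]), array([456.2, -15.6])]
green [array([436.5, 281.9]), array([437.8, 282.5])]
walnut [array([638.4, 272.7]), array([639.1, 274.1])]
fw [array([ 634.6, -264.2]), array([ 636.3, -263.1])]
```

View pics/wa.png

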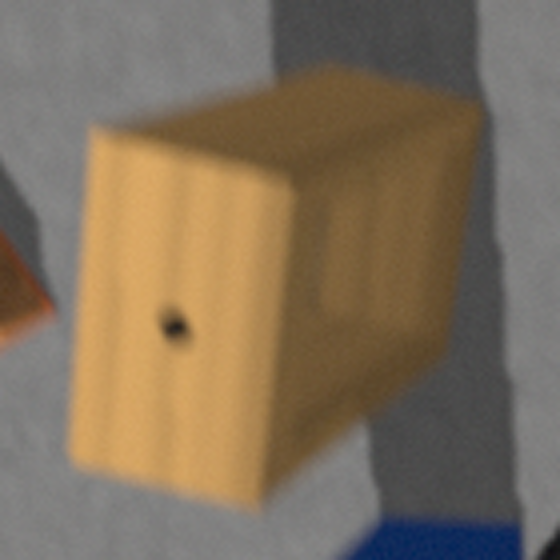

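Call:
{"op": "servo_tool", "data": {"translation": [[-0.01,-0.001,0.01],[-0.034,-0.004,0.015],[-0.068,-0.008,0.015],[-0.106,-0.013,0.015],[-0.143,-0.017,0.015],[-0.171,-0.021,0.015],[-0.186,-0.0225,0.015],[-0.19,-0.023,0.01]], "rot": [[0,0,-0.7],[0,0,-2.5],[0,0,-5],[0,0,-7.7],[0,0,-10.3],[0,0,-12.3],[0,0,-13.4],[0,0,-13.7]], "gripper": [150,150,150,150,150,150,150,150]}}

```text
clock: 5.35
tool_pos: [0.443, -0.2883, 0.1707]
ee_rot: [[0.066, 0.998, 0.001], [0.998, -0.066, -0.001], [-0.001, 0.001, -1.0]]
wrist_force: [0.3, 0.4, -0.5]
width: 0.617
```

Call:
{"op": "servo_tool", "data": {"translation": [[0,0,-0.006],[0,0,-0.016],[0,0,-0.026],[0,0,-0.034],[0,0,-0.039],[0,0,-0.0415],[0,0,-0.0415],[0,0,-0.0415]], "rot": [[0,0,0],[0,0,0],[0,0,0],[0,0,0],[0,0,0],[0,0,0],[0,0,0],[0,0,0]], "gripper": [150,150,150,150,150,150,150,150]}}

```text
clock: 6.35
tool_pos: [0.4434, -0.2881, 0.129]
ee_rot: [[0.065, 0.998, 0.0], [0.998, -0.065, -0.0], [-0.0, 0.0, -1.0]]
wrist_force: [-0.4, 0.0, -1.4]
width: 0.619
```

```bash
python3 look.py d wrist scene; python3 - <<'E'
from h import *
im=cv2.imread("pics/scene_d.png");cv2.imwrite("pics/sd.png",crop(im,120,180,280,310,5))
E
```

```text
6.35 [ 0.4434 -0.2881  0.129 ] jawyaw -3.73 tilt [ 3.e-04 -3.e-04 -1.e+00] [-0.44  0.05 -1.45] 0.6190833923318206
```

View pics/wrist_d.png

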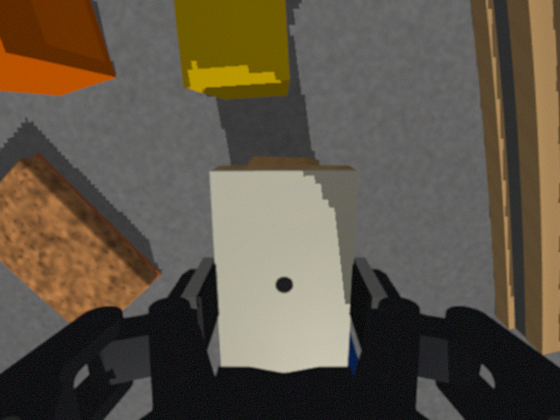

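View pics/sd.png

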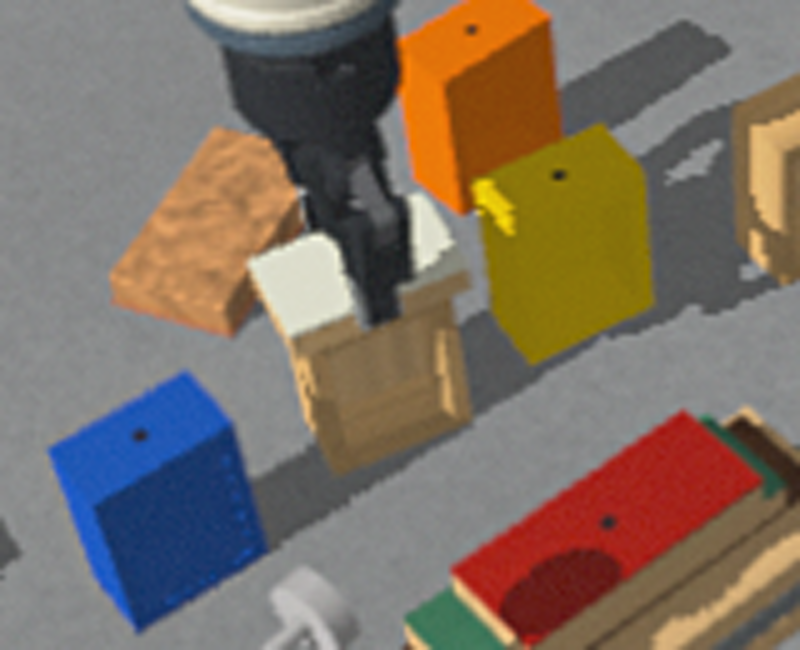

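Call:
{"op": "servo_tool", "data": {"translation": [[0,0,-0.0012],[0,0,-0.0015],[0,0,-0.0015],[0,0,-0.0015],[0,0,-0.0015],[0,0,-0.0015],[0,0,0.01],[0,0,0.04]], "rot": [[0,0,0],[0,0,0],[0,0,0],[0,0,0],[0,0,0],[0,0,0],[0,0,0],[0,0,0]], "gripper": [150,150,45,45,45,45,45,45]}}

```text
clock: 7.45
tool_pos: [0.4428, -0.2877, 0.169]
ee_rot: [[0.065, 0.998, -0.002], [0.998, -0.065, 0.001], [0.001, -0.002, -1.0]]
wrist_force: [0.5, -0.1, 0.4]
width: 0.82
```

```bash
python3 look.py e wrist scene top; python3 - <<'E'
from h import *
im=cv2.imread("pics/scene_e.png");cv2.imwrite("pics/se.png",crop(im,120,180,280,310,5))
im=cv2.imread("pics/top_e.png");cv2.imwrite("pics/te.png",crop(im,300,120,440,260,4))
E
```

```text
7.45 [ 0.4428 -0.2877  0.169 ] jawyaw -3.73 tilt [-0.0017  0.0014 -1.    ] [ 0.51 -0.09  0.43] 0.8202814075688685
```

View pics/wrist_e.png

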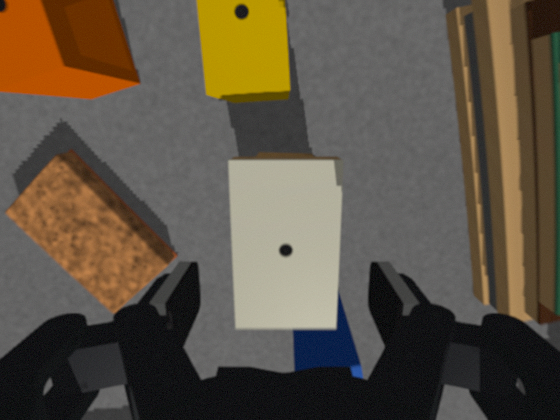

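View pics/te.png

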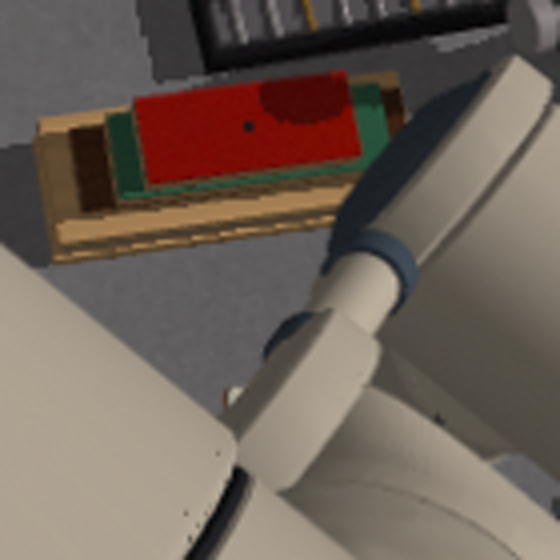

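```bash
cat > mt.py <<'E'
from h import *
def rep(c,pts,z,s=None):
    X=back(c,pts,z,s)[:,:2]*1000
    u=X[1]-X[0]+X[2]-X[3]
    e=lambda i,j:round(np.linalg.norm(X[i]-X[j]),1)
    print("hole",X[4].round(1),"mean",X[:4].mean(0).round(1),"L",e(0,1),e(3,2),"W",e(0,3),e(1,2),"yaw",np.degrees(np.arctan2(u[1],u[0])).round(1))
def full(p,x0,y0,f): return np.array([x0,y0])+(np.array(p,float)+.5)/f-.5
def hole(c,p,z,s=None,r=4):
    q=proj(c,[[p[0]/1e3,p[1]/1e3,z]],s)[0];x,y=q.round().astype(int)
    g=c["img"].astype(float).sum(2)[y-r:y+r+1,x-r:x+r+1]; w=np.clip(np.median(g)*.7-g,0,None)
    yy,xx=np.mgrid[y-r:y+r+1,x-r:x+r+1]; return (back(c,[((w*xx).sum()/w.sum(),(w*yy).sum()/w.sum())],z,s)[0,:2]*1000).round(1)
E
python3 - <<'E'
from mt import *
s,d=pickle.load(open("c_e.pkl","rb"))
rep(d["wrist"],[(229,160),(229.5+4,328),(338,328),(340,158),(286,250)],.118,s)
rep(d["top"],full([(133,97),(346,72),(360,157),(148,187),(249,127)],300,120,4),.108)
print(hole(d["scene"],(634,-268),.108),hole(d["top"],(634,-264),.108))
E
```

```text
hole [ 442.8 -286.7] mean [ 442.4 -286.4] L 90.7 91.6 W 52.6 56.7 yaw -93.3
hole [ 632.4 -262.1] mean [ 631.9 -261.1] L 130.7 129.2 W 56.3 53.7 yaw -81.4
[ 634.8 -260.3] [ 636.1 -265.1]
```

Call:
{"op": "servo_tool", "data": {"translation": [[0.015,0.002,0.015],[0.05,0.007,0.02],[0.095,0.013,0.02],[0.14,0.019,0.02],[0.175,0.024,0.01],[0.189,0.026,-0.005],[0.189,0.026,-0.02],[0.189,0.026,-0.03]], "rot": [[0,0,1],[0,0,3.5],[0,0,6.5],[0,0,9.5],[0,0,12],[0,0,13],[0,0,13],[0,0,13]], "gripper": [57,57,57,57,57,57,57,57]}}

```text
clock: 8.6
tool_pos: [0.6307, -0.262, 0.1373]
ee_rot: [[-0.16, 0.987, -0.002], [0.987, 0.16, 0.001], [0.001, -0.002, -1.0]]
wrist_force: [-0.1, 0.3, -0.3]
width: 0.776
```

```bash
python3 look.py f wrist
```

```text
8.6 [ 0.6307 -0.262   0.1373] jawyaw 9.21 tilt [-0.0022  0.001  -1.    ] [-0.12  0.25 -0.31] 0.7755439738894429
```

View pics/wrist_f.png

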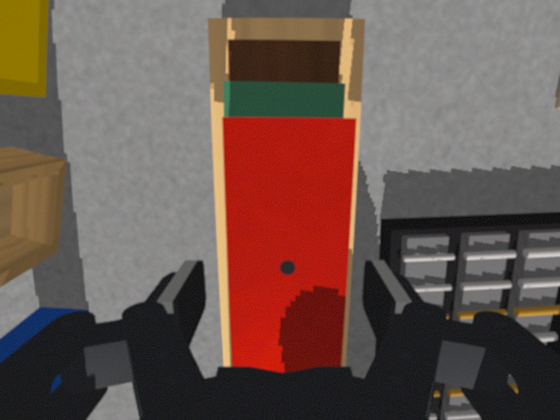

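```bash
python3 - <<'E'
from mt import *
s,d=pickle.load(open("c_f.pkl","rb"))
c=d["wrist"]
X=back(c,[(287.5,268),(224,117),(356,118),(344,366),(230,365)],.108,s)
print((X*1000).round(1)); print(((X-s["tool_pos"])@s["ee_rot"]*1000).round(1))
E
```

```text
[[ 631.  -261.1  108. ]
 [ 595.2 -200.6  108. ]
 [ 647.6 -192.5  108. ]
 [ 667.  -308.3  108. ]
 [ 611.6 -316.7  108. ]]
[[  0.8   0.5  29.3]
 [ 66.3 -25.2  29.4]
 [ 65.9  27.9  29.3]
 [-51.5  28.5  29.2]
 [-51.  -27.5  29.3]]
```

Call:
{"op": "servo_tool", "data": {"translation": [[0,0,-0.01],[0,0,-0.019],[0,0,-0.021],[0,0,-0.021],[0,0,-0.021],[0,0,-0.021],[0,0,-0.021],[0,0,-0.021]], "rot": [[0,0,0],[0,0,0],[0,0,0],[0,0,0],[0,0,0],[0,0,0],[0,0,0],[0,0,0]], "gripper": [57,57,57,150,150,150,150,150]}}

```text
clock: 9.65
tool_pos: [0.6324, -0.262, 0.1179]
ee_rot: [[-0.161, 0.987, 0.0], [0.987, 0.161, -0.0], [-0.0, 0.0, -1.0]]
wrist_force: [-0.4, 0.1, 0.6]
width: 0.62
```

Call:
{"op": "servo_tool", "data": {"translation": [[0,0,0.003],[0,0,0.012],[0,0,0.025],[0,0,0.04],[0,0,0.055],[0,0,0.065],[0,0,0.07],[0,0,0.07]], "rot": [[0,0,0],[0,0,0],[0,0,0],[0,0,0],[0,0,0],[0,0,0],[0,0,0],[0,0,0]], "gripper": [150,150,150,150,150,150,150,150]}}

```text
clock: 10.65
tool_pos: [0.6323, -0.262, 0.1879]
ee_rot: [[-0.161, 0.987, 0.0], [0.987, 0.161, -0.0], [-0.0, 0.0, -1.0]]
wrist_force: [0.5, -0.7, -1.0]
width: 0.618
```

```bash
python3 look.py g wrist
```

```text
10.65 [ 0.6323 -0.262   0.1879] jawyaw 9.27 tilt [ 1.e-04 -1.e-04 -1.e+00] [ 0.49 -0.66 -1.01] 0.6182731616944833
```

View pics/wrist_g.png

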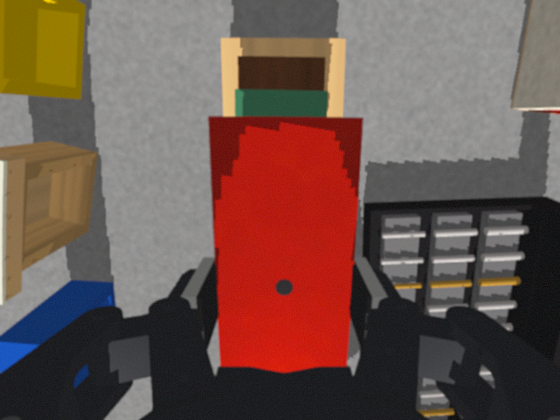

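Call:
{"op": "servo_tool", "data": {"translation": [[-0.005,0.007,0],[-0.021,0.029,0],[-0.048,0.066,0],[-0.08,0.11,0],[-0.112,0.154,0],[-0.142,0.196,0],[-0.166,0.228,0],[-0.178,0.245,0]], "rot": [[0,0,0],[0,0,-0.6],[0,0,-1.5],[0,0,-2.4],[0,0,-3.4],[0,0,-4.3],[0,0,-5],[0,0,-5.4]], "gripper": [150,150,150,150,150,150,150,150]}}

```text
clock: 11.7
tool_pos: [0.4521, -0.0153, 0.1876]
ee_rot: [[-0.068, 0.998, -0.001], [0.998, 0.068, 0.0], [0.0, -0.001, -1.0]]
wrist_force: [-0.1, -0.2, -1.3]
width: 0.616
```

Call:
{"op": "servo_tool", "data": {"translation": [[0,0,-0.006],[0,0,-0.018],[0,0,-0.033],[0,0,-0.046],[0,0,-0.054],[0,0,-0.058],[0,0,-0.0585],[0,0,-0.0585]], "rot": [[0,0,0],[0,0,0],[0,0,0],[0,0,0],[0,0,0],[0,0,0],[0,0,0],[0,0,0]], "gripper": [150,150,150,150,150,150,150,150]}}

```text
clock: 12.7
tool_pos: [0.4545, -0.017, 0.1295]
ee_rot: [[-0.068, 0.998, 0.001], [0.998, 0.068, -0.0], [-0.0, 0.001, -1.0]]
wrist_force: [0.9, 0.1, -1.8]
width: 0.624
```

```bash
python3 look.py h2 wrist scene; python3 - <<'E'
from h import *
im=cv2.imread("pics/scene_h2.png");cv2.imwrite("pics/sh.png",crop(im,230,150,350,260,5))
E
```

```text
12.7 [ 0.4545 -0.017   0.1295] jawyaw 3.87 tilt [ 5.e-04 -1.e-04 -1.e+00] [ 0.93  0.06 -1.81] 0.6240433590640706
```

View pics/sh.png

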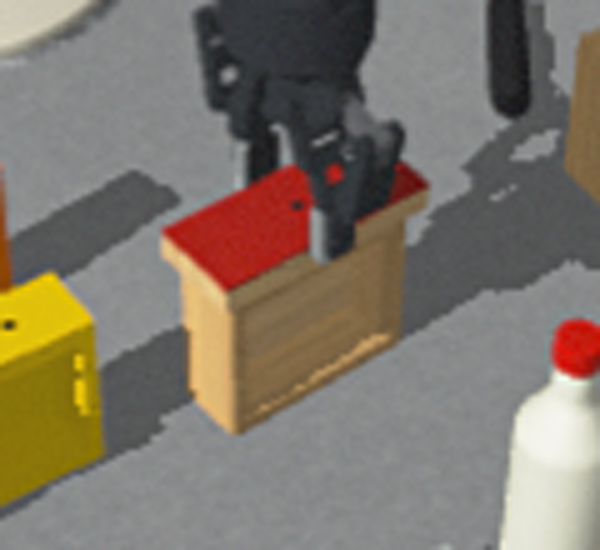

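View pics/wrist_h2.png

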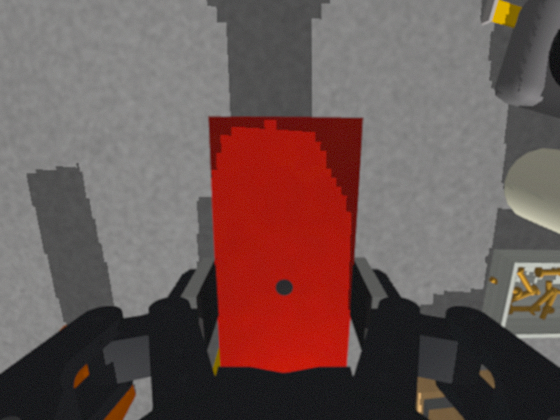

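Red sits evenly over its box with a gap of about 1.5 mm. I'll lower it the rest of the way and release.

Call:
{"op": "servo_tool", "data": {"translation": [[0,0,-0.0012],[0,0,-0.0016],[0,0,-0.0016],[0,0,-0.0016],[0,0,-0.0016],[0,0,-0.0016],[0,0,0.01],[0,0,0.04]], "rot": [[0,0,0],[0,0,0],[0,0,0],[0,0,0],[0,0,0],[0,0,0],[0,0,0],[0,0,0]], "gripper": [150,150,45,45,45,45,45,45]}}

```text
clock: 13.8
tool_pos: [0.4537, -0.0169, 0.1696]
ee_rot: [[-0.067, 0.998, -0.002], [0.998, 0.067, 0.0], [0.001, -0.002, -1.0]]
wrist_force: [0.1, -0.1, 0.4]
width: 0.821
```

```bash
python3 look.py i wrist scene top; python3 - <<'E'
from h import *
im=cv2.imread("pics/scene_i.png");cv2.imwrite("pics/si.png",crop(im,150,200,350,330,4))
im=cv2.imread("pics/top_i.png");cv2.imwrite("pics/ti.png",crop(im,300,120,440,260,5))
E
```

```text
13.8 [ 0.4537 -0.0169  0.1696] jawyaw 3.87 tilt [-2.2e-03  4.0e-04 -1.0e+00] [ 0.14 -0.09  0.45] 0.8209749632723836
```

View pics/wrist_i.png

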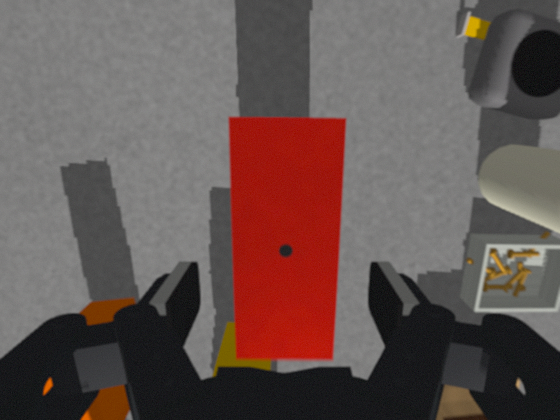

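View pics/ti.png

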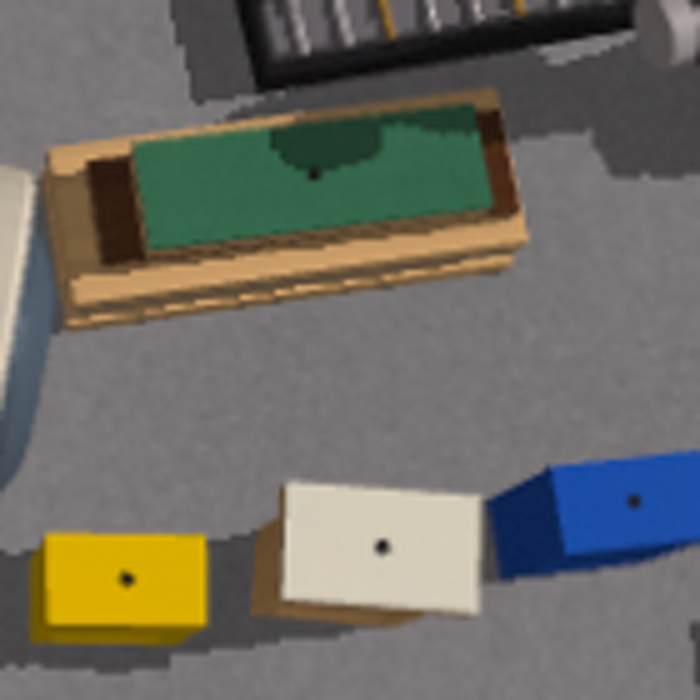

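View pics/si.png

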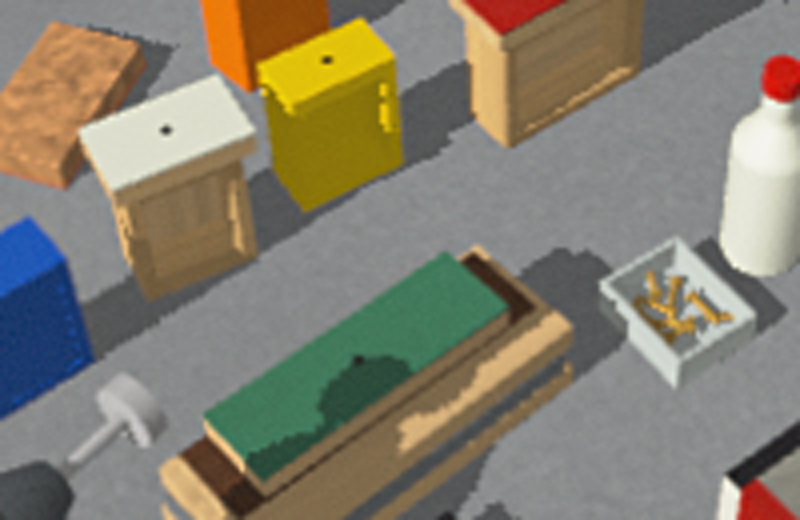

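```bash
python3 - <<'E'
from mt import *
s,d=pickle.load(open("c_i.pkl","rb"))
t=d["top"]
rep(t,full([(131,145),(473,103),(492,208),(148,250),(314,174)],300,120,5),.09)
rep(t,full([(286,482),(482,495),(478,612),(280,600),(383,547)],300,120,5),.118)
rep(d["wrist"],[(230,118),(236,359),(333,359),(345,119),(286,251)],.118,s)
print(back(d["scene"],full([(359,360)],150,200,4),.09),proj(d["wrist"],[[.634,-.264,.09]],s))
X=back(t,full([(86,162),(509,214),(515,212),(99,265)],300,120,5),.072);print(X.round(4))
E
```

```text
hole [ 630.8 -267.2] mean [ 629.8 -266.3] L 171.0 170.2 W 53.3 54.1 yaw -81.9
hole [ 444.5 -287.2] mean [ 444.5 -286.6] L 90.8 90.9 W 54.4 54.1 yaw -93.1
hole [453.6 -16.7] mean [453.5 -16.5] L 130.5 130.0 W 53.2 54.5 yaw -86.7
[[ 0.63339523 -0.26569208  0.09      ]] [[480.62080436 526.84841896]]
[[ 0.6412 -0.1581  0.072 ]
 [ 0.6178 -0.3681  0.072 ]
 [ 0.6188 -0.3712  0.072 ]
 [ 0.5886 -0.1639  0.072 ]]
```

Call:
{"op": "servo_tool", "data": {"translation": [[0.011,-0.016,0.015],[0.034,-0.047,0.015],[0.062,-0.088,0.015],[0.093,-0.131,0.015],[0.125,-0.176,0.01],[0.153,-0.216,0],[0.172,-0.243,-0.02],[0.177,-0.249,-0.035]], "rot": [[0,0,0.5],[0,0,1],[0,0,2],[0,0,3],[0,0,4],[0,0,4.6],[0,0,4.6],[0,0,4.6]], "gripper": [57,57,57,57,57,57,57,57]}}

```text
clock: 14.95
tool_pos: [0.6316, -0.2675, 0.1325]
ee_rot: [[-0.146, 0.989, -0.001], [0.989, 0.146, 0.0], [0.0, -0.001, -1.0]]
wrist_force: [0.1, 0.7, -0.3]
width: 0.778
```

Call:
{"op": "servo_tool", "data": {"translation": [[0,0,-0.005],[0,0,-0.01],[0,0,-0.01],[0,0,-0.01],[0,0,-0.01],[0,0,-0.01],[0,0,-0.01],[0,0,-0.01]], "rot": [[0,0,0],[0,0,0],[0,0,0],[0,0,0],[0,0,0],[0,0,0],[0,0,0],[0,0,0]], "gripper": [57,57,57,57,57,57,57,57]}}

```text
clock: 15.95
tool_pos: [0.6313, -0.266, 0.1243]
ee_rot: [[-0.147, 0.989, -0.0], [0.989, 0.147, 0.0], [0.0, -0.0, -1.0]]
wrist_force: [-0.3, 0.4, -0.1]
width: 0.773
```

```bash
python3 look.py j wrist scene; python3 - <<'E'
from h import *
im=cv2.imread("pics/scene_j.png");cv2.imwrite("pics/sj.png",crop(im,150,220,330,380,4))
E
```

```text
15.95 [ 0.6313 -0.266   0.1243] jawyaw 8.47 tilt [-0.  0. -1.] [-0.25  0.42 -0.15] 0.7730692897235188
```

View pics/wrist_j.png

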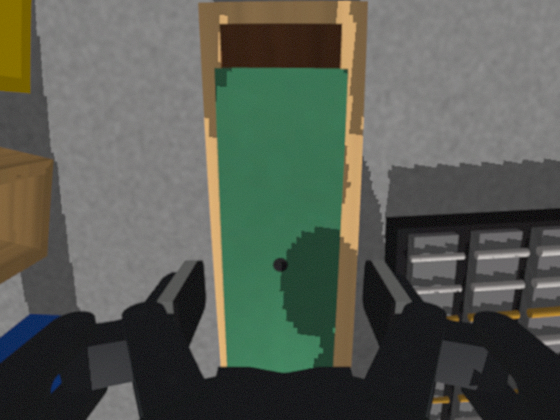

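View pics/sj.png

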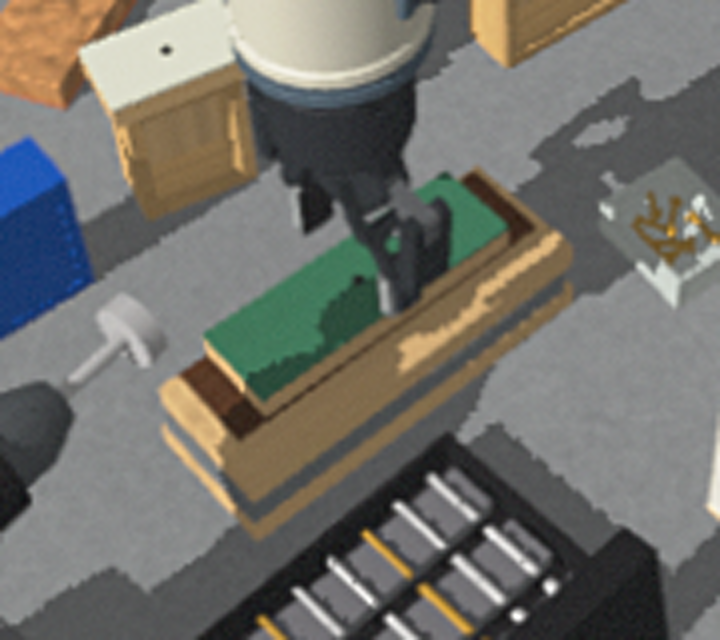

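Call:
{"op": "servo_tool", "data": {"translation": [[-0.001,0,-0.011],[-0.001,0,-0.022],[-0.001,0,-0.0245],[-0.001,0,-0.0245],[-0.001,0,-0.0245],[-0.001,0,-0.0245],[-0.001,0,-0.0245],[-0.001,0,-0.0245]], "rot": [[0,0,0],[0,0,0],[0,0,0],[0,0,0],[0,0,0],[0,0,0],[0,0,0],[0,0,0]], "gripper": [57,57,57,150,150,150,150,150]}}

```text
clock: 17.05
tool_pos: [0.6303, -0.266, 0.0999]
ee_rot: [[-0.147, 0.989, 0.0], [0.989, 0.147, -0.0], [-0.0, 0.0, -1.0]]
wrist_force: [0.5, 0.5, -0.2]
width: 0.615
```

Call:
{"op": "servo_tool", "data": {"translation": [[0,0,0.003],[0,0,0.013],[0,0,0.03],[0,0,0.05],[0,0,0.075],[0,0,0.1],[0,0,0.12],[0,0,0.13]], "rot": [[0,0,0],[0,0,0],[0,0,0],[0,0,0],[0,0,0],[0,0,0],[0,0,0],[0,0,0]], "gripper": [150,150,150,150,150,150,150,150]}}

```text
clock: 18.05
tool_pos: [0.6307, -0.2662, 0.2321]
ee_rot: [[-0.147, 0.989, 0.002], [0.989, 0.147, -0.001], [-0.002, 0.002, -1.0]]
wrist_force: [-0.5, 0.9, -1.4]
width: 0.621
```

```bash
python3 look.py k wrist top
```

```text
18.05 [ 0.6307 -0.2662  0.2321] jawyaw 8.47 tilt [ 0.0023 -0.0012 -1.    ] [-0.52  0.95 -1.44] 0.6206097539936212
```

View pics/wrist_k.png

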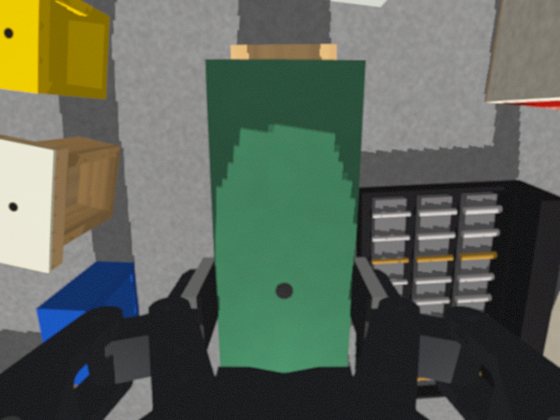

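Call:
{"op": "servo_tool", "data": {"translation": [[-0.004,0.011,0],[-0.014,0.038,0],[-0.027,0.077,0],[-0.045,0.126,0],[-0.064,0.181,0],[-0.083,0.236,0],[-0.103,0.29,0],[-0.122,0.345,0]], "rot": [[0,0,0],[0,0,-1],[0,0,-2],[0,0,-3],[0,0,-4.4],[0,0,-5.7],[0,0,-7],[0,0,-8.3]], "gripper": [150,150,150,150,150,150,150,150]}}

```text
clock: 19.15
tool_pos: [0.5064, 0.0809, 0.2291]
ee_rot: [[-0.002, 1.0, -0.001], [1.0, 0.002, 0.0], [0.0, -0.001, -1.0]]
wrist_force: [0.6, 0.1, -1.2]
width: 0.621
```

Call:
{"op": "servo_tool", "data": {"translation": [[-0.018,0.052,0],[-0.036,0.1,0],[-0.051,0.142,0],[-0.062,0.174,-0.005],[-0.0685,0.194,-0.015],[-0.0717,0.203,-0.03],[-0.0717,0.203,-0.045],[-0.0717,0.203,-0.055]], "rot": [[0,0,-1.2],[0,0,-2.4],[0,0,-3.5],[0,0,-4.3],[0,0,-4.9],[0,0,-4.9],[0,0,-4.9],[0,0,-4.9]], "gripper": [150,150,150,150,150,150,150,150]}}

```text
clock: 20.15
tool_pos: [0.4363, 0.2811, 0.1734]
ee_rot: [[0.083, 0.997, -0.001], [0.997, -0.083, -0.001], [-0.001, -0.001, -1.0]]
wrist_force: [-0.5, 0.2, -1.3]
width: 0.62
```

```bash
python3 look.py l wrist scene; python3 - <<'E'
from h import *
im=cv2.imread("pics/scene_l.png");cv2.imwrite("pics/sl.png",crop(im,310,90,450,210,5))
E
```

```text
20.15 [0.4363 0.2811 0.1734] jawyaw -4.75 tilt [-1.3e-03 -8.0e-04 -1.0e+00] [-0.47  0.22 -1.28] 0.6201760872841787
```

View pics/sl.png

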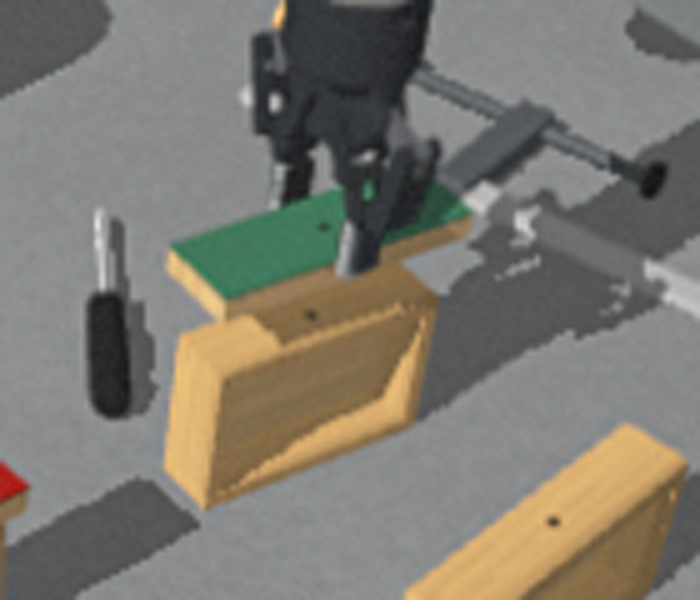

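View pics/wrist_l.png

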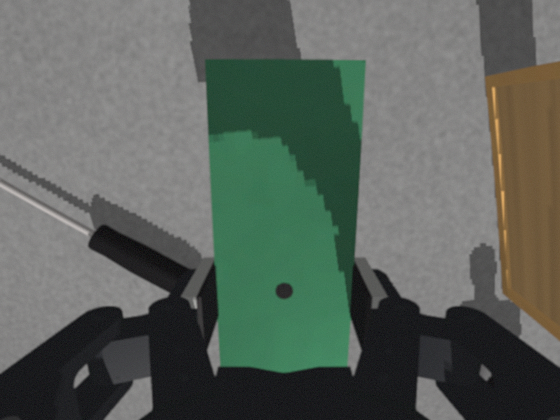

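Call:
{"op": "servo_tool", "data": {"translation": [[0,0.0003,-0.012],[0,0.0003,-0.025],[0,0.0003,-0.036],[0,0.0003,-0.043],[0,0.0003,-0.046],[0,0.0003,-0.0465],[0,0.0003,-0.047],[0,0.0003,-0.047]], "rot": [[0,0,0],[0,0,0],[0,0,0],[0,0,0],[0,0,0],[0,0,0],[0,0,0],[0,0,0]], "gripper": [150,150,150,150,150,150,150,150]}}

```text
clock: 21.25
tool_pos: [0.4367, 0.2823, 0.128]
ee_rot: [[0.082, 0.997, 0.0], [0.997, -0.082, 0.0], [0.0, 0.0, -1.0]]
wrist_force: [0.1, 0.6, -1.7]
width: 0.618
```

Call:
{"op": "servo_tool", "data": {"translation": [[0,0,0],[0,0,0],[0,0,0],[0,0,0],[0,0,0],[0,0,0.01],[0,0,0.04],[0,0,0.08]], "rot": [[0,0,0],[0,0,0],[0,0,0],[0,0,0],[0,0,0],[0,0,0],[0,0,0],[0,0,0]], "gripper": [150,45,45,45,45,45,45,45]}}

```text
clock: 22.25
tool_pos: [0.4362, 0.2821, 0.2088]
ee_rot: [[0.083, 0.997, -0.001], [0.997, -0.083, -0.001], [-0.001, -0.001, -1.0]]
wrist_force: [0.9, 0.3, 0.3]
width: 0.821
```

```bash
python3 look.py m wrist scene top; python3 - <<'E'
from h import *
im=cv2.imread("pics/top_m.png");cv2.imwrite("pics/tm.png",crop(im,300,120,440,190,5))
im=cv2.imread("pics/scene_m.png");cv2.imwrite("pics/sm.png",crop(im,160,220,320,350,5))
E
```

```text
22.25 [0.4362 0.2821 0.2088] jawyaw -4.73 tilt [-1.2e-03 -6.0e-04 -1.0e+00] [0.89 0.28 0.32] 0.8212497692835354
```

View pics/wrist_m.png

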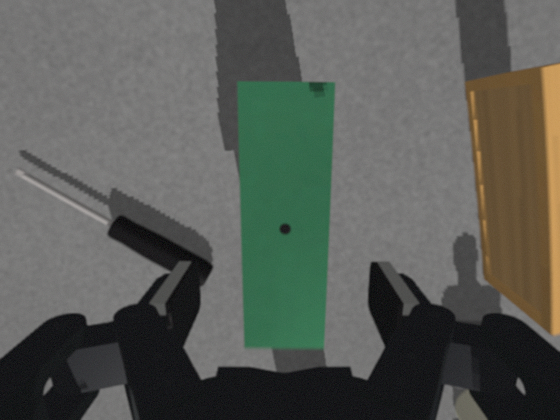

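View pics/tm.png

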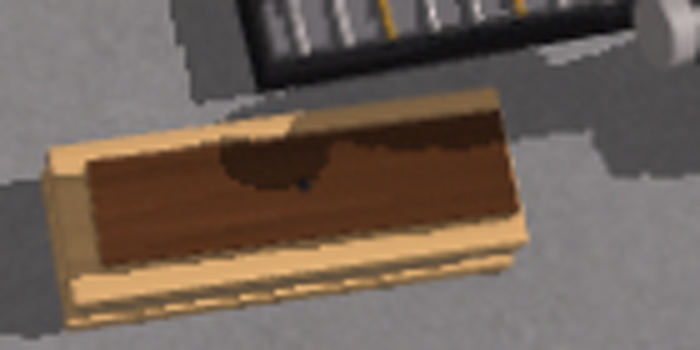

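View pics/sm.png

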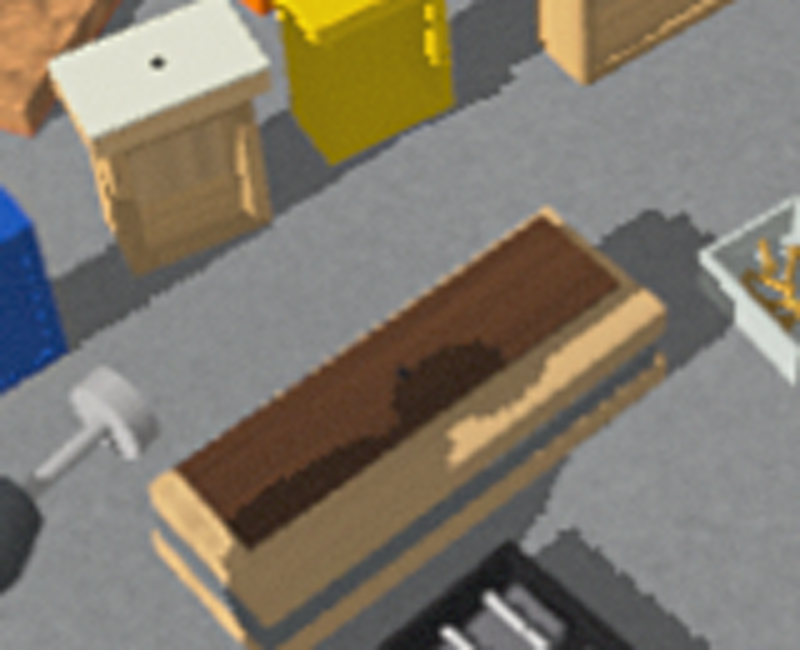

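```bash
python3 - <<'E'
from mt import *
s,d=pickle.load(open("c_m.pkl","rb"))
t=d["top"]
rep(t,full([(86,162),(499,110),(518,213),(101,266),(304,185)],300,120,5),.072)
rep(d["wrist"],[(238,82),(245,347),(324,347),(335,83),(285,229)],.118,s)
print(back(d["scene"],full([(403,372),(176,466),(546,218),(625,283),(250,546)],160,220,5),.072).round(4))
E
```

```text
hole [ 631.  -266.1] mean [ 629.9 -265.4] L 210.1 210.0 W 53.5 54.0 yaw -81.7
hole [435.7 281.4] mean [436.  281.8] L 170.5 169.9 W 54.1 54.0 yaw -95.1
[[ 0.6327 -0.2645  0.072 ]
 [ 0.6218 -0.371   0.072 ]
 [ 0.5942 -0.1651  0.072 ]
 [ 0.6458 -0.1558  0.072 ]
 [ 0.6742 -0.3631  0.072 ]]
```

Call:
{"op": "servo_tool", "data": {"translation": [[0.011,-0.03,0.02],[0.029,-0.082,0.03],[0.049,-0.138,0.03],[0.069,-0.194,0.03],[0.089,-0.25,0.03],[0.108,-0.306,0.03],[0.128,-0.362,0.03],[0.148,-0.418,0.03]], "rot": [[0,0,1],[0,0,2],[0,0,3.5],[0,0,5],[0,0,6.5],[0,0,8],[0,0,9.5],[0,0,11]], "gripper": [57,57,57,57,57,57,57,57]}}

```text
clock: 23.4
tool_pos: [0.5846, -0.1376, 0.2371]
ee_rot: [[-0.11, 0.994, -0.001], [0.994, 0.11, 0.0], [0.001, -0.001, -1.0]]
wrist_force: [0.9, 0.4, 0.3]
width: 0.782
```

Call:
{"op": "servo_tool", "data": {"translation": [[0.019,-0.053,0],[0.036,-0.102,0],[0.044,-0.125,-0.02],[0.046,-0.13,-0.05],[0.046,-0.13,-0.08],[0.046,-0.13,-0.105],[0.046,-0.13,-0.115],[0.046,-0.13,-0.115]], "rot": [[0,0,1],[0,0,2],[0,0,2],[0,0,2],[0,0,2],[0,0,2],[0,0,2],[0,0,2]], "gripper": [57,57,57,57,57,57,57,57]}}

```text
clock: 24.4
tool_pos: [0.6303, -0.2656, 0.1223]
ee_rot: [[-0.144, 0.99, -0.001], [0.99, 0.144, 0.001], [0.001, -0.001, -1.0]]
wrist_force: [0.6, -0.2, 0.7]
width: 0.775
```

```bash
python3 look.py n wrist scene; python3 - <<'E'
from mt import *
im=cv2.imread("pics/scene_n.png");cv2.imwrite("pics/sn.png",crop(im,160,220,320,350,5))
s,d=pickle.load(open("c_n.pkl","rb"))
E
```

```text
24.4 [ 0.6303 -0.2656  0.1223] jawyaw 8.27 tilt [-1.1e-03  6.0e-04 -1.0e+00] [ 0.56 -0.16  0.71] 0.7746908096084355
```

View pics/wrist_n.png

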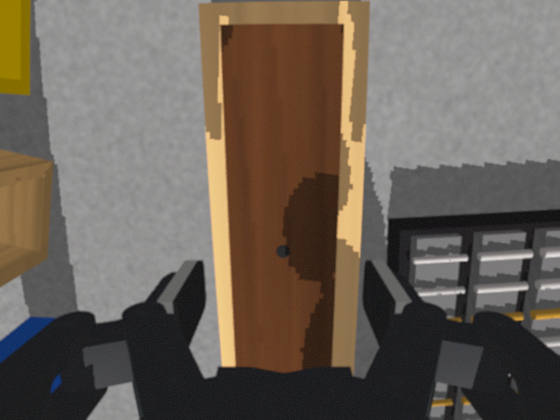

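View pics/sn.png

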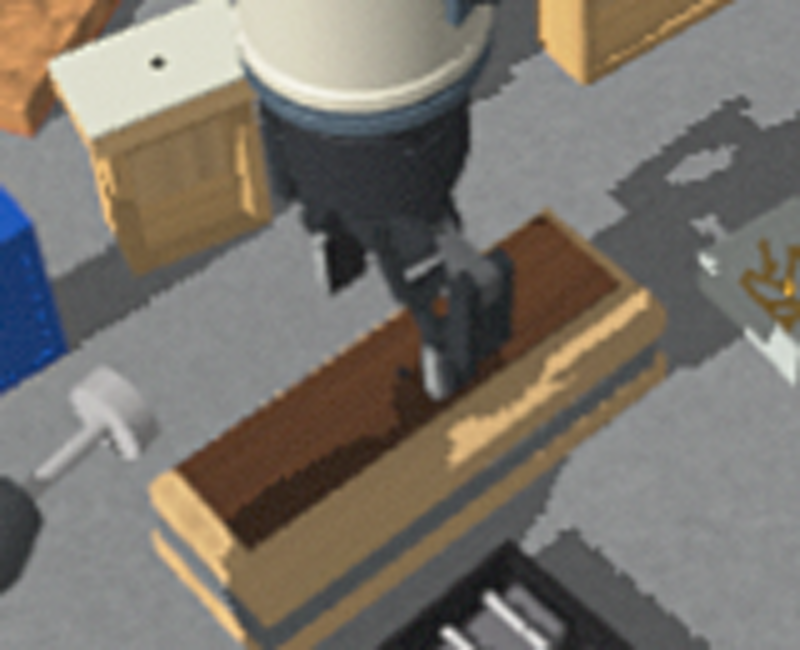

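Call:
{"op": "servo_tool", "data": {"translation": [[0,0,-0.01],[0,0,-0.02],[0,0,-0.028],[0,0,-0.033],[0,0,-0.036],[0,0,-0.038],[0,0,-0.04],[0,0,-0.0405]], "rot": [[0,0,0],[0,0,0],[0,0,0],[0,0,0],[0,0,0],[0,0,0],[0,0,0],[0,0,0]], "gripper": [57,57,57,57,57,57,57,57]}}

```text
clock: 25.5
tool_pos: [0.6306, -0.2657, 0.0823]
ee_rot: [[-0.144, 0.99, 0.0], [0.99, 0.144, -0.0], [-0.0, 0.0, -1.0]]
wrist_force: [0.1, 0.5, 0.1]
width: 0.779
```

Call:
{"op": "servo_tool", "data": {"translation": [[0,0,0],[0,0,0],[0,0,0],[0,0,0],[0,0,0],[0,0,0],[0,0,0.003],[0,0,0.012]], "rot": [[0,0,0],[0,0,0],[0,0,0],[0,0,0],[0,0,0],[0,0,0],[0,0,0],[0,0,0]], "gripper": [150,150,150,150,150,150,150,150]}}

```text
clock: 26.5
tool_pos: [0.6302, -0.2656, 0.0941]
ee_rot: [[-0.144, 0.99, -0.001], [0.99, 0.144, 0.001], [0.001, -0.001, -1.0]]
wrist_force: [0.2, 0.3, -1.4]
width: 0.62
```

```bash
python3 look.py o wrist scene; python3 - <<'E'
from mt import *
im=cv2.imread("pics/scene_o.png");cv2.imwrite("pics/so.png",crop(im,160,220,320,350,5))
E
```

```text
26.5 [ 0.6302 -0.2656  0.0941] jawyaw 8.27 tilt [-1.1e-03  6.0e-04 -1.0e+00] [ 0.18  0.3  -1.37] 0.6204607027671526
```

View pics/wrist_o.png

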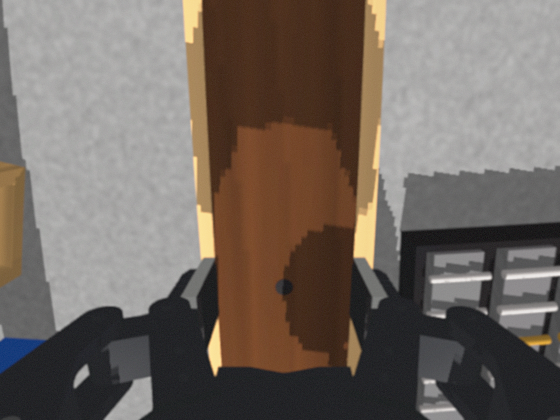

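View pics/so.png

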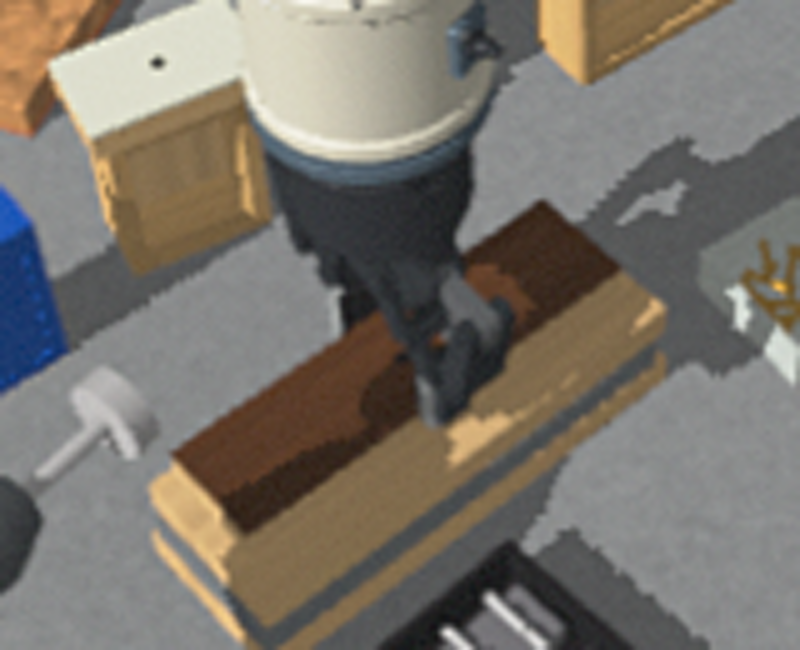

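Call:
{"op": "servo_tool", "data": {"translation": [[0,0,0.012],[0,0,0.032],[0,0,0.058],[0,0,0.088],[0,0,0.118],[-0.005,0.003,0.145],[-0.012,0.012,0.165],[-0.02,0.03,0.17]], "rot": [[0,0,0],[0,0,0],[0,0,0],[0,0,0],[0,0,0],[0,0,0],[0,0,0],[0,0,0]], "gripper": [150,150,150,150,150,150,150,150]}}

```text
clock: 27.6
tool_pos: [0.6104, -0.2353, 0.2656]
ee_rot: [[-0.143, 0.99, 0.002], [0.99, 0.143, -0.001], [-0.001, 0.002, -1.0]]
wrist_force: [-0.1, -0.1, -1.7]
width: 0.617
```

Call:
{"op": "servo_tool", "data": {"translation": [[-0.012,0.035,0],[-0.027,0.085,0],[-0.042,0.137,0],[-0.05,0.189,0],[-0.05,0.241,0],[-0.045,0.293,0],[-0.034,0.343,0],[-0.018,0.388,0]], "rot": [[0,0,0],[0,0,0],[0,0,0],[0,0,0],[0,0,0],[0,0,0],[0,0,0],[0,0,0]], "gripper": [150,150,150,150,150,150,150,150]}}

```text
clock: 28.6
tool_pos: [0.5911, 0.1549, 0.2636]
ee_rot: [[-0.145, 0.989, -0.002], [0.989, 0.145, -0.0], [0.0, -0.002, -1.0]]
wrist_force: [0.1, -0.9, -1.7]
width: 0.624
```

```bash
python3 look.py p wrist scene
```

```text
28.6 [0.5911 0.1549 0.2636] jawyaw 8.32 tilt [-1.6e-03 -1.0e-04 -1.0e+00] [ 0.05 -0.86 -1.69] 0.6239434473993866
```

View pics/wrist_p.png

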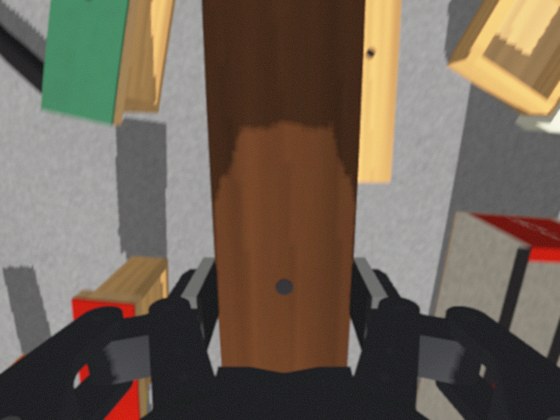

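View pics/scene_p.png

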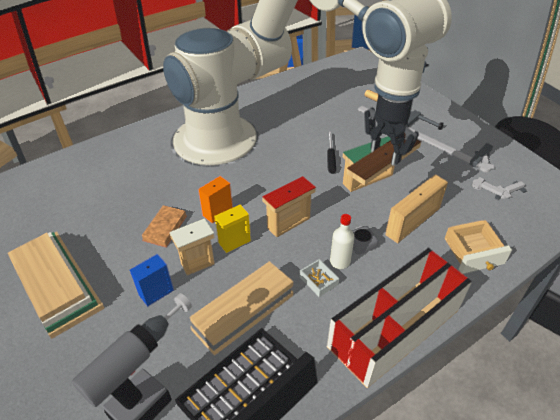

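```bash
python3 - <<'E'
from mt import *
s,d=pickle.load(open("c_p.pkl","rb"))
print(back(d["wrist"],[(370.5,52.5)],.1,s), back(d["wrist"],[(284.5,287)],s["tool_pos"][2]-.0102,s)-s["tool_pos"])
E
```

```text
[[0.63695159 0.2762031  0.1       ]] [[-0.00101932  0.0009632  -0.0102    ]]
```

Call:
{"op": "servo_tool", "data": {"translation": [[0.018,0.042,0],[0.031,0.078,0],[0.04,0.102,-0.005],[0.045,0.116,-0.02],[0.046,0.1188,-0.04],[0.046,0.1188,-0.06],[0.046,0.1188,-0.078],[0.046,0.1188,-0.09]], "rot": [[0,0,0],[0,0,0.1],[0,0,0.3],[0,0,0.3],[0,0,0.3],[0,0,0.3],[0,0,0.3],[0,0,0.3]], "gripper": [150,150,150,150,150,150,150,150]}}

```text
clock: 29.7
tool_pos: [0.6379, 0.2706, 0.1727]
ee_rot: [[-0.149, 0.989, -0.001], [0.989, 0.149, -0.0], [-0.0, -0.002, -1.0]]
wrist_force: [0.2, -0.8, -1.2]
width: 0.621
```

```bash
python3 look.py q wrist scene; python3 - <<'E'
from mt import *
im=cv2.imread("pics/scene_q.png");cv2.imwrite("pics/sq.png",crop(im,350,140,490,260,5))
E
```

```text
29.7 [0.6379 0.2706 0.1727] jawyaw 8.55 tilt [-1.5e-03 -5.0e-04 -1.0e+00] [ 0.2  -0.78 -1.25] 0.6207158693232767
```

View pics/sq.png

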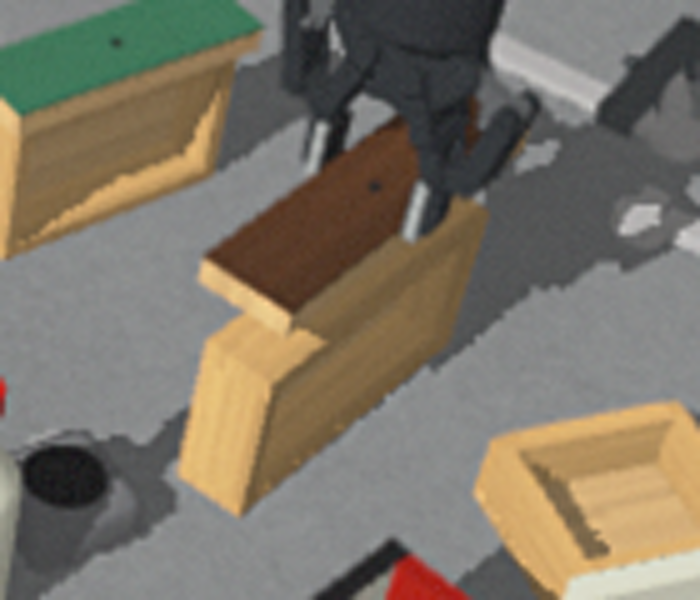

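Call:
{"op": "servo_tool", "data": {"translation": [[0,0.0008,-0.01],[0,0.0008,-0.022],[0,0.0008,-0.033],[0,0.0008,-0.041],[0,0.0008,-0.0445],[0,0.0008,-0.0455],[0,0.0008,-0.046],[0,0.0008,-0.046]], "rot": [[0,0,0],[0,0,0],[0,0,0],[0,0,0],[0,0,0],[0,0,0],[0,0,0],[0,0,0]], "gripper": [150,150,150,150,150,150,150,150]}}

```text
clock: 30.8
tool_pos: [0.6388, 0.2719, 0.1286]
ee_rot: [[-0.149, 0.989, 0.001], [0.989, 0.149, 0.0], [0.0, 0.001, -1.0]]
wrist_force: [0.1, -0.2, -0.8]
width: 0.622
```

```bash
python3 look.py r scene; python3 - <<'E'
from mt import *
im=cv2.imread("pics/scene_r.png");cv2.imwrite("pics/sr.png",crop(im,350,140,490,260,5))
E
```

```text
30.8 [0.6388 0.2719 0.1286] jawyaw 8.57 tilt [ 5.e-04  2.e-04 -1.e+00] [ 0.08 -0.23 -0.84] 0.6218169867388886
```

View pics/sr.png

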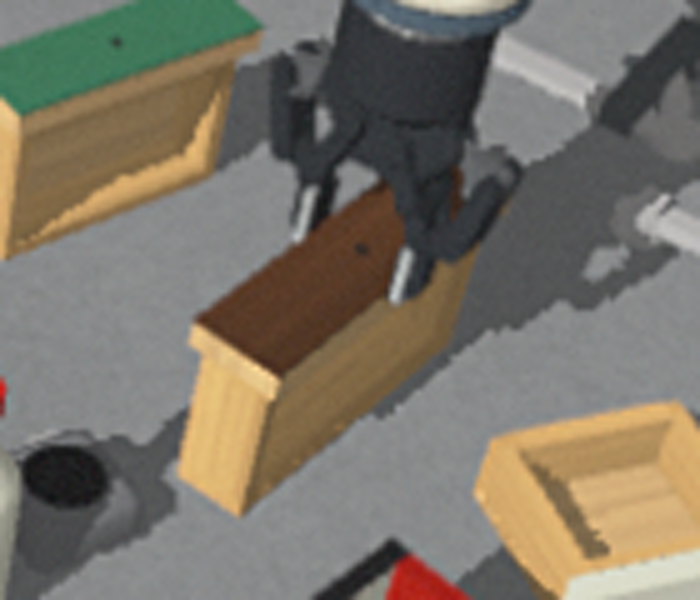

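Walnut is on its box with an even overhang. I'll release and back away.

Call:
{"op": "servo_tool", "data": {"translation": [[0,0,-0.0005],[0,0,-0.0005],[0,0,-0.0005],[0,0,-0.0005],[0,0,-0.0005],[0,0,0.01],[0,0,0.04],[0,0,0.08]], "rot": [[0,0,0],[0,0,0],[0,0,0],[0,0,0],[0,0,0],[0,0,0],[0,0,0],[0,0,0]], "gripper": [150,45,45,45,45,45,45,45]}}

```text
clock: 31.85
tool_pos: [0.6382, 0.2717, 0.2091]
ee_rot: [[-0.149, 0.989, -0.001], [0.989, 0.149, -0.0], [-0.0, -0.001, -1.0]]
wrist_force: [0.6, 0.6, 0.6]
width: 0.825
```

Call:
{"op": "servo_tool", "data": {"translation": [[-0.02,-0.03,0.02],[-0.05,-0.08,0.05],[-0.07,-0.13,0.05],[-0.1,-0.18,0.05],[-0.12,-0.23,0.05],[-0.14,-0.28,0.05],[-0.15,-0.32,0.05],[-0.15,-0.33,0.05]], "rot": [[0,0,0],[0,0,0],[0,0,0],[0,0,0],[0,0,0],[0,0,0],[0,0,0],[0,0,0]], "gripper": [45,45,45,45,45,45,45,45]}}

```text
clock: 32.85
tool_pos: [0.4881, -0.0601, 0.2592]
ee_rot: [[-0.147, 0.989, 0.001], [0.989, 0.147, -0.0], [-0.001, 0.001, -1.0]]
wrist_force: [0.4, -0.2, -0.2]
width: 0.821
```

```bash
python3 look.py s scene top; python3 - <<'E'
from mt import *
im=cv2.imread("pics/top_s.png");cv2.imwrite("pics/ts.png",crop(im,90,120,290,260,4))
im=cv2.imread("pics/scene_s.png");cv2.imwrite("pics/ss.png",crop(im,130,120,490,300,2))
E
```

```text
32.85 [ 0.4881 -0.0601  0.2592] jawyaw 8.43 tilt [ 1.e-03 -5.e-04 -1.e+00] [ 0.43 -0.18 -0.17] 0.8208633536292853
```

View pics/ts.png

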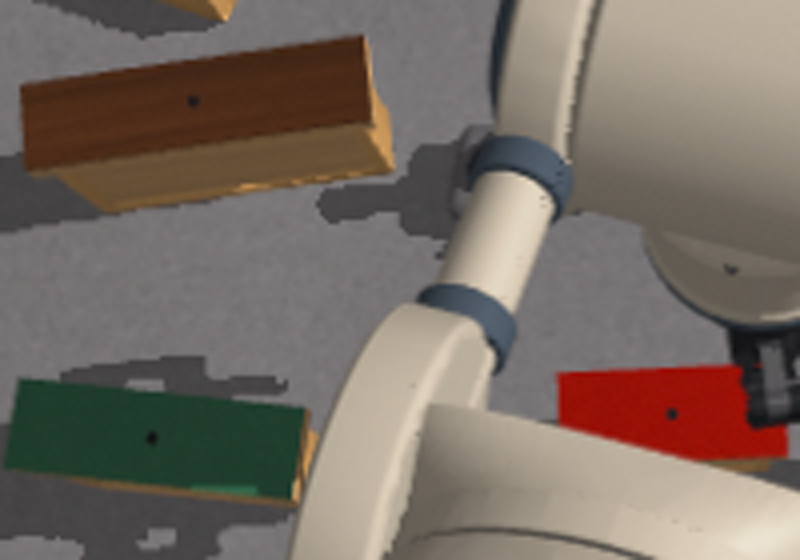

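View pics/ss.png

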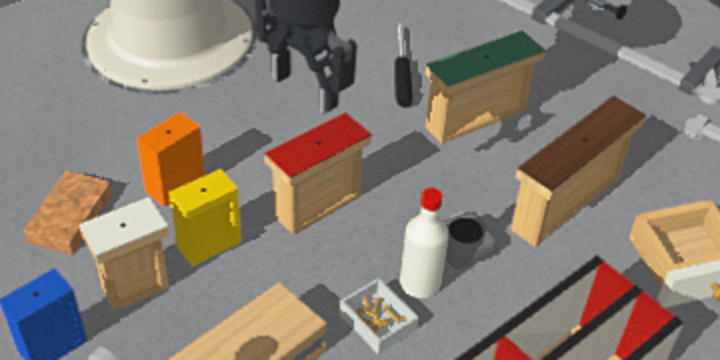

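```bash
python3 - <<'E'
from mt import *
s,d=pickle.load(open("c_s.pkl","rb"));t=d["top"]
rep(t,full([(21,87),(363,37),(374,123),(28,175),(194,101)],90,120,4),.118)
rep(t,full([(20,378),(306,409),(295,501),(5,469),(152,438)],90,120,4),.118)
rep(t,full([(557,374),(742,366),(788,458),(563,430),(672,414)],90,120,4),.118)
for n,p in (("walnut",(638.3,272.6)),("green",(436.3,281.5)),("red",(454,-16.3)),("white",(443.5,-286.3))): print(n,p,hole(d["scene"],p,.118))
_,e=pickle.load(open("c0.pkl","rb"))
# glue: red cap + body centroid in scene before/after
for c in(e["scene"],d["scene"]):
    r=c["img"][205:275,325:360].astype(int); m=(r[...,0]>150)&(r[...,1]<60); y,x=np.nonzero(m);print("cap",x.mean()+325,y.mean()+205)
E
```

```text
hole [640.2 271.3] mean [637.6 270.2] L 208.8 208.9 W 55.9 54.7 yaw -81.1
hole [437.8 281.1] mean [437.3 279.3] L 170.1 171.0 W 53.3 52.9 yaw -95.3
hole [455.3 -16.8] mean [459.3 -11.2] L 105.8 128.6 W 32.5 58.9 yaw -92.2
walnut (638.3, 272.6) [nan nan]
green (436.3, 281.5) [440.3 282.1]
red (454, -16.3) [457.3 -15.6]
white (443.5, -286.3) [ 447.1 -286. ]
cap 345.13253012048193 218.74698795180723
cap 345.2048192771084 218.83132530120483mt.py:11: RuntimeWarning: invalid value encountered in scalar divide
  yy,xx=np.mgrid[y-r:y+r+1,x-r:x+r+1]; return (back(c,[((w*xx).sum()/w.sum(),(w*yy).sum()/w.sum())],z,s)[0,:2]*1000).round(1)
```

```bash
python3 -c "
from station import *
print(get_state()['dq'].round(3)); print(job_done())"
```

```text
[ 0.04   0.005  0.001  0.007 -0.002  0.021]
the job is handed in; nothing more can be done
None
```

All four fronts are lying face up on the drawer boxes of their own length, and I handed the job in at about 33 s with the gripper clear. I took them off the pile one at a time: white, red, green, then walnut. Each was lowered to its box with a gap of about 1 mm or less before release.

**Final position checks:** the top camera and the wrist camera views after release put every front within about 2–3 mm of its box centre. Long axes agreed within about 0.6°. The limits are 12 mm and 8°.

**Glue bottle:** it did not move; its cap shifted less than 0.1 pixel in the scene camera from start to end.

**Checks that failed or disagreed:**
- The scene camera put the white, red and green fronts 3–4 mm farther out in x than the other cameras. It was already 1–2 mm off on the bare boxes, so I take this as mostly calibration error.
- On the last scene picture, the automatic hole finder gave no result for the walnut front. I checked that one from the top camera only.
- In the last top picture the arm partly hid the red front, so the corner fit there was no use. Its hole position and the earlier wrist view were fine.
- White was also partly hidden or out of view at the end. Its last full check was from the top camera after red was placed, and it was about 1 mm off centre.

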